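Make up the soldering kit and the doming kit at a jeweller's bench

TASK

Make up two kits from the stock on the bench: in the square wooden tray the soldering kit, with the long charcoal block flat in the long bay and the flux bottle and the little clamp stand upright in the two small bays, one in each (either way round); in the round steel pan the doming kit, with the brass doming block and the squat jar side by side, upright on its floor. The short charcoal block is not needed: leave it where it lies, and do not let the flux bottle tip over at any time.

Things in the scene. Friction and masses are not known exactly. Their poses are not given: they have to be found in the camera images.
- tray: square wooden tray, pale floor, dark walls, fixed, 158 x 158 mm outside; floor 4 mm thick; walls and 4 mm partitions 14 mm high. Origin: centre of underside, z up. On its +x side (far from the robot, turned up to 30 degrees) one long bay 72 (x) x 148 (y) mm inside, centred at x 38, y 0 mm; on its -x side two small bays 72 x 72 mm inside, centred at x -38, y +38 and x -38, y -38 mm
- pan: round steel pan with a dark floor, fixed to the bench, 170 mm across the rim, 12 mm high, wall 4 mm; flat floor 4 mm thick, about 148 mm across inside. Origin: centre of its underside, z up; its yaw means nothing
- long_block: the long charcoal soldering block: matt black bar 112 (its x) x 42 (its y) x 36 mm high, 0.12 kg. Origin: centre of its underside, z up
- short_block: the short charcoal block, to be left where it lies: matt black, 50 (its x) x 42 (its y) x 36 mm high. Origin: centre of its underside, z up
- flux_bottle: tall narrow white plastic bottle with shoulder, neck and cap, 40 mm diameter, 80 mm high, the straight body reaching to at least 40 mm height, 0.09 kg, standing. Origin: centre of its underside, z up; its yaw means nothing
- clamp_stand: little steel third-hand clamp stand, 76 mm high, 0.22 kg: round dark base 42 mm diameter, 14 mm high; stem 10 mm diameter; round clamp head 20 mm diameter from 42 to 76 mm height (grip here). A jaw 4 mm wide juts from the head along the stand's +x at 49 to 55 mm height, to 30 mm from the axis, so close the fingers along the stand's y. Origin: centre of base underside, z up
- doming_block: brass cube with round hollows on its faces, 42 x 42 x 42 mm, 0.5 kg. Origin: centre of its underside, z up
- squat_jar: squat round amber jar with aluminium lid, 54 mm diameter, 42 mm high, 0.11 kg, standing. Origin: centre of its underside, z up; its yaw means nothing

How it is judged:
By the outcome, as a careful person would: the job done as asked, in the order asked, and still so for the second after the job is handed in, with the robot touching nothing.
It also fails if it takes over 144 s, if anything falls off the work surface, if the arm or the gripper's body presses on something with over 40 N, if the wrist force passes 120 N, or if a joint passes its speed limit or range.

ROBOT

A 7-joint arm with a two-finger parallel gripper is mounted at the origin on the work surface. World frame = base frame: x ahead of the robot, y to its left, z up, the work surface at z = 0. Lengths are in m, angles in rad, forces in N, time in s.
With the tool pointing down it reaches from about 0.425 to 0.875 m from the base axis. Payload 8.4 kg.
Tool frame: the origin (TCP) lies midway between the tips of the shut fingers; the grasp point (between the pads) lies 19 mm behind it; y points along the fingers, z is the direction in which the jaws open and shut, and the axes are right-handed (so a half turn about y gives the same grasp; the last joint's range is limited). The gripper opens to 85 mm and grips with 20 to 120 N. Pads are 22 mm wide; open, the fingers measure 114 mm over their backs; the gripper's body (76 mm by 85 mm) begins 54 mm behind the grasp point. The pads swing forward as they close: fully open they stand 13 mm farther back than shut.
Start: joints at [1.174, 0.333, 0.04, 1.465, -0.013, 1.343, -0.059], TCP at [0.191, -0.621, 0.231] pointing down, gripper open.
Joint ranges: [-2.58, 2.58], [-0.38, 2.09], [-1.3, 1.39], [0.25, 2.4], [-1.5, 4.64], [0.08, 2.09], [-2.65, 2.65]. Speed limits (rad/s): [2.22, 2.22, 2.79, 2.79, 3.14, 3.14, 3.14].

INTERFACE

Orientations are given as a 3x3 rotation matrix whose columns are the frame's x, y, z axes.
In Python, from bench import robot, capture, finder gives the robot as it stands.
- The arm moves only by the shell command python3 -m jog 'ROWS' [OPENING] [FORCE]. ROWS is JSON, a list of rows, each an object of numbers: "tx", "ty", "tz": the shift along the tool's x, y, z in mm; "ax", "ay", "az": the turn, a rotation vector about the tool's x, y, z in rad. In form: [{"tx": .., "ty": .., "tz": .., "ax": .., "ay": .., "az": ..}, ...]. A call has 1 to 20 rows; each row shifts and turns the pose as measured when the row begins, along the tool's axes as they then stand; what a row does not reach is not made up. A row lasts 1/10 s, in which the tool goes at most 50 mm and 8.59 degrees, less where a joint would pass 70% of its speed; a pose out of reach is approached as far as the arm can. A call is refused whole if a number of a shift passes 50 or a number of a turn 0.15, either way. A call with a gripper value outside its range is refused whole. OPENING is the closure, from 0 (fully open) to 1 (shut), set as the call begins (- or left out, the last holds). The fingers move at their own pace and stop on an object; FORCE is the grip in N (left out, the last holds). Time passes only in rows, so rows that do not move let the fingers close. It gives the time, the measured TCP pose, the force and the opening at its end, in the units of the state.
- robot.read_state(): the state, without advancing time (a new reading comes with each control period).
- capture(name): name is "scene" or "side" or "wrist"; returns a dict with "frame" (420x560x3 uint8, blue, green, red), "z_map" (420x560 float32, m along the optical axis (not along the pixel's ray), 0 where there is no reading), "K" (3x3 intrinsics, pixels), "view" (4x4, takes a point from world to camera coordinates); the wrist camera has in their place "T_tool_cam" (4x4, takes a point from camera to tool coordinates, whose origin is the TCP and whose axes are the tool frame's). Camera axes: x right, y up, looking along -z (the intrinsics and any distortion apply to the point x, -y, -z); pixel columns grow to the right and rows downward; lengths in m; the calibration is good to about 2 mm. A picture is of the moment at which its call begins: read the wrist's pose just before it.
- robot.sign_off(): hands the job in, once; it reports no verdict.
Trained networks look in a picture, given as the dict that the camera call returned (one of the last four; its "shot" number tells which), for a name from the list of things; names that differ only in an ending like _2 or _b are one class to them, and where a whole thing is asked for, a point or a joint stands for the part that bears it (a point fixed in the world has none). Each returns a list of dicts, best first, with "score" (0 to 1); they miss things now and then, are a little off and sometimes report something else, mostly with a low value. They report only what shows in the picture. A call takes as long as a camera call.
- finder.search_frame(label, picture): "location" ([row, column] in pixels, amid what is visible of it).
- finder.cut_out(label, picture): "mask" (420x560 bool, what is visible of it) and "location" ([row, column] in pixels, amid what is visible of it).
The state is a dict: "time_s": time; "qpos": joint angles; "joint_vel": joint speeds; "tau": joint torques, N m; "eef_pos": TCP position; "tcp_rot": TCP orientation; "contact_force": force on the tool from outside, world axes, zero at the start; "torque": the same for the moment, N m; "width": finger opening in m.
Only numpy, scipy, OpenCV 4.12 (cv2) and the standard library are available. Lean on these libraries where they do the work, as an engineer would, in place of code of your own. Each camera call takes 0.05 s, during which the arm holds its last target.

## Working session

There is one attempt and no reset: what is moved stays moved. The work goes in short steps, Python scripts to look and compute and a shell command to move; the robot and the scene stay as the last step left them, time stands still between calls to the robot, and variables do not carry over. Pictures are saved under pics/ and viewed, and the job is handed in when it is done.

```bash
ls; mkdir -p pics
python3 - <<'E'
from bench import robot,capture,finder
import cv2,numpy as np
s=robot.read_state()
for k,v in s.items(): print(k,np.round(v,4).tolist())
for n in ["scene","side","wrist"]:
    c=capture(n); cv2.imwrite(f"pics/{n}0.png",c["frame"]); print(n,c["K"].tolist(),np.round(c.get("view",c.get("T_tool_cam")),4).tolist(),c.keys())
E
```

```text
pics
time_s 0.0
qpos [1.1738, 0.3339, 0.0399, 1.4663, -0.0134, 1.3433, -0.0585]
joint_vel [-0.0008, 0.0004, -0.001, -0.0024, -0.0013, 0.0001, 0.0008]
tau [0.0001, -65.8548, 1.3653, -40.5562, 0.0167, 0.0124, 0.0]
eef_pos [0.1905, -0.621, 0.2304]
tcp_rot [[-0.956, -0.0006, 0.2933], [-0.2933, 0.0015, -0.956], [0.0001, -1.0, -0.0016]]
contact_force [-0.2776, 0.5018, -0.2323]
torque [0.0316, -0.0203, -0.0695]
width 0.0855
scene [[407.02203622295235, 0.0, 282.7755995344654], [0.0, 407.02203622295235, 208.4671574536797], [0.0, 0.0, 1.0]] [[0.5676, 0.8233, -0.0038, -0.2968], [-0.6468, 0.4488, 0.6166, 0.2983], [0.5094, -0.3475, 0.7873, -1.2929], [0.0, 0.0, 0.0, 1.0]] dict_keys(['frame', 'z_map', 'K', 'view', 'shot'])
side [[490.78409183205474, 0.0, 279.13222186381773], [0.0, 490.78409183205474, 206.19685798240468], [0.0, 0.0, 1.0]] [[-0.9193, -0.3934, -0.0088, 0.483], [0.1865, -0.4553, 0.8706, -0.137], [-0.3465, 0.7987, 0.4919, -1.0253], [0.0, 0.0, 0.0, 1.0]] dict_keys(['frame', 'z_map', 'K', 'view', 'shot'])
wrist [[318.0497959166919, 0.0, 275.5273691643596], [0.0, 318.0497959166919, 213.18730548980184], [0.0, 0.0, 1.0]] [[0.0001, -0.9559, -0.2938, -0.0751], [-0.0007, 0.2938, -0.9559, -0.1423], [1.0, 0.0002, -0.0006, 0.001], [0.0, 0.0, 0.0, 1.0]] dict_keys(['frame', 'z_map', 'K', 'T_tool_cam', 'shot'])
```

View pics/scene0.png

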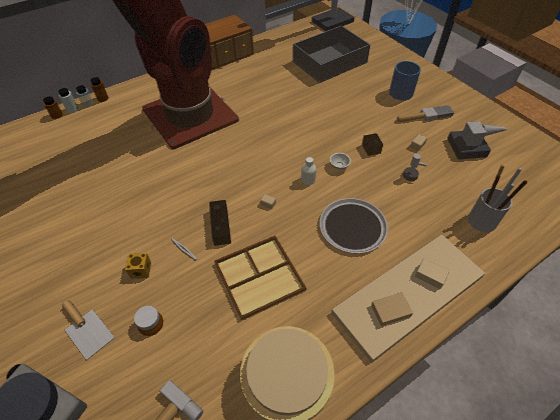

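View pics/side0.png

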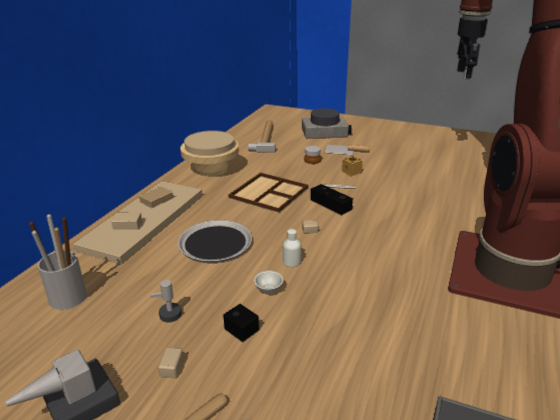

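View pics/wrist0.png

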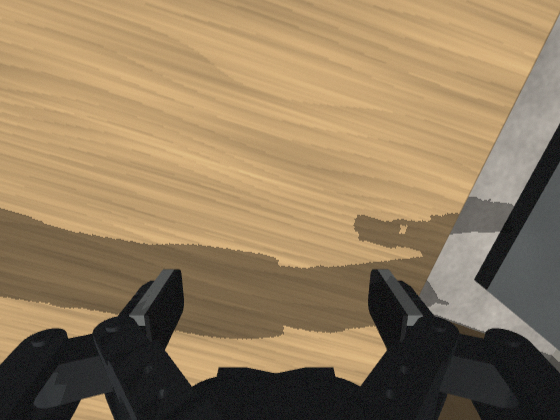

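```bash
cat > h.py <<'E'
from bench import robot,capture,finder
import cv2,numpy as np
def cloud(c,mask=None):
    z=c["z_map"]; K=c["K"]; v,u=np.nonzero((z>0)&(mask if mask is not None else True))
    d=z[v,u]; P=np.stack([(u-K[0,2])/K[0,0]*d,-(v-K[1,2])/K[1,1]*d,-d],1)
    if "view" in c: T=np.linalg.inv(c["view"])
    else:
        s=c["st"]; T=np.eye(4); T[:3,:3]=s["tcp_rot"]; T[:3,3]=s["eef_pos"]; T=T@c["T_tool_cam"]
    return P@T[:3,:3].T+T[:3,3],u,v
def cap(n):
    s=robot.read_state(); c=capture(n); c["st"]=s; return c
E
python3 - <<'E'
from h import *
names="tray pan long_block short_block flux_bottle clamp_stand doming_block squat_jar".split()
for cam in ["scene","side"]:
    c=cap(cam)
    P,u,v=cloud(c); print(cam,"table z",np.percentile(P[(P[:,0]>.3)&(P[:,0]<.9)&(abs(P[:,1])<.4)][:,2],[5,25,50,75]).round(4))
    for n in names:
        for r in finder.cut_out(n,c)[:2]:
            m=r["mask"]; P,_,_=cloud(c,cv2.erode(m.astype(np.uint8),np.ones((3,3)))>0)
            if len(P)<5: print(n,"few");continue
            zt=np.percentile(P[:,2],95); top=P[P[:,2]>zt-.006]
            rect=cv2.minAreaRect((top[:,:2]*1000).astype(np.float32))
            print(cam,n,round(r["score"],2),np.round(r["location"]),len(P),"ztop",zt.round(4),"topmed",np.median(top[:,:2],0).round(4),"rect",np.round(rect[0],1),np.round(rect[1],1),round(rect[2],1),"mid",((P.min(0)+P.max(0))/2).round(3))
E
```

```text
scene table z [-0.0026 -0.0008  0.0008  0.0185]
scene tray 0.83 [276. 262.] 4123 ztop 0.0139 topmed [ 0.6155 -0.1275] rect [ 614.1 -129.9] [154.2 158.2] 82.3 mid [ 0.616 -0.13   0.008]
scene pan 0.84 [225. 353.] 2752 ztop 0.0097 topmed [0.6231 0.1436] rect [627.6 139.2] [161.8 161.9] 26.2 mid [0.628 0.141 0.006]
scene long_block 0.91 [222. 218.] 599 ztop 0.0381 topmed [ 0.4468 -0.1357] rect [ 441.8 -133.3] [ 38.1 107.2] 64.6 mid [ 0.443 -0.135  0.024]
scene short_block 0.88 [145. 371.] 232 ztop 0.0368 topmed [0.4493 0.3613] rect [447.4 362.2] [36.6 45.4] 68.0 mid [0.447 0.362 0.023]
scene short_block 0.27 [323. 149.] 527 ztop 0.0436 topmed [ 0.5817 -0.3802] rect [ 581.4 -381. ] [42.4 41.2] 15.1 mid [ 0.582 -0.38   0.027]
scene flux_bottle 0.82 [171. 307.] 259 ztop 0.078 topmed [0.4416 0.1373] rect [441.5 137.6] [12.2 13.1] 77.0 mid [0.444 0.137 0.043]
scene clamp_stand 0.74 [167. 413.] 230 ztop 0.0747 topmed [0.5877 0.3771] rect [587.9 380.1] [13.8 14. ] 13.5 mid [0.583 0.389 0.038]
scene clamp_stand 0.74 [273. 261.] 4081 ztop 0.0138 topmed [ 0.6165 -0.1284] rect [ 615.1 -129.5] [153
[... 1155 characters left out ...]
.3 mid [0.44  0.371 0.02 ]
side flux_bottle 0.87 [251. 291.] 469 ztop 0.0773 topmed [0.4333 0.1464] rect [433.7 145.4] [14.5 17.1] 50.7 mid [0.432 0.149 0.041]
side clamp_stand 0.92 [306. 165.] 458 ztop 0.0743 topmed [0.5804 0.387 ] rect [581. 386.] [15.  16.7] 38.4 mid [0.582 0.386 0.04 ]
side doming_block 0.92 [165. 351.] 257 ztop 0.0411 topmed [ 0.4383 -0.3366] rect [ 439.2 -340.2] [36.5 40.3] 59.3 mid [ 0.44  -0.339  0.023]
side squat_jar 0.62 [152. 311.] 213 ztop 0.0414 topmed [ 0.5731 -0.3697] rect [ 573.3 -371.4] [37.2 40.7] 72.9 mid [ 0.573 -0.37   0.023]
side squat_jar 0.39 [306. 168.] 474 ztop 0.0737 topmed [0.5794 0.3887] rect [579.7 386.9] [13.7 16.1] 12.8 mid [0.58  0.386 0.039]
```

```bash
cat >> h.py <<'E'
def goto(x,y,psi,z=None):
    """print turn needed (ay total), then tool shift after the turn, in mm"""
    s=robot.read_state(); R=np.array(s["tcp_rot"]); p=np.array(s["eef_pos"])
    cur=np.arctan2(R[1,2],R[0,2]); d=(np.radians(psi)-cur+np.pi)%(2*np.pi)-np.pi
    dp=np.array([x,y,p[2] if z is None else z])-p
    print("t",s["time_s"],"tcp",p.round(4),"psi",np.degrees(cur).round(2),"tilt ydir",R[:,1].round(4),"j7",round(s["qpos"][6],2),"w",round(s["width"],4),"F",np.round(s["contact_force"],1))
    print("ay total",round(-d,3),"| shift in current axes",(R.T@dp*1000).round(1),"|z of shift excluded",(R.T@(dp*[1,1,0])*1000).round(1))
    c,sn=np.cos(np.radians(psi)),np.sin(np.radians(psi)); Rt=np.array([[sn,0,c],[-c,0,sn],[0,-1,0]])
    print("shift in axes after turn",(Rt.T@dp*1000).round(1))
    if z is None: z=p[2]
    tgt=Rt.T; e=cv2.Rodrigues(R.T@Rt)[0].ravel(); print("full rotvec",e.round(3))
E
python3 -m jog '[{"tx":-32,"tz":-33},{"tx":-32,"tz":-33},{"tx":-32,"tz":-33},{"tx":-32,"tz":-33},{"tx":-32,"tz":-33},{"tx":-32,"tz":-33},{"tx":-32,"tz":-33},{"tx":-32,"tz":-33},{"tx":-32,"tz":-33},{"tx":-32,"tz":-33},{"tx":-32,"tz":-33},{"tx":-32,"tz":-33}]' 0
python3 -c "
from h import *
goto(.4385,-.130,65)"
```

```text
t 1.05 tcp [ 0.1907 -0.6214  0.2313] psi -72.94 tilt ydir [ 1.e-04  0.e+00 -1.e+00] j7 -0.06 w 0.0856 F [-0.6 -0.2  0.6]
ay total -2.407 | shift in current axes [-381.    0. -397.] |z of shift excluded [-381.    0. -397.]
shift in axes after turn [ 16.9   0.  550. ]
full rotvec [-0.    -2.407 -0.   ]invalid input at $[0]: expected keys tx, ty, tz, ax, ay, az
```

```bash
python3 -m jog '[{"ay":-0.15},{"ay":-0.15},{"ay":-0.15},{"ay":-0.15},{"ay":-0.15},{"ay":-0.15},{"ay":-0.15},{"ay":-0.15},{"ay":-0.15},{"ay":-0.15},{"ay":-0.15},{"ay":-0.15},{"ay":-0.15},{"ay":-0.15},{"ay":-0.15},{"ay":-0.15}]'
python3 -c "
from h import *
goto(.4385,-.130,65)
c=cap('wrist'); cv2.imwrite('pics/w1.png',c['frame'])
for n in ['long_block','tray']:
  for r in finder.cut_out(n,c)[:1]:
    P,_,_=cloud(c,cv2.erode(r['mask'].astype(np.uint8),np.ones((3,3)))>0)
    zt=np.percentile(P[:,2],95); top=P[P[:,2]>zt-.006]
    print(n,r['score'],len(P),zt,cv2.minAreaRect((top[:,:2]*1000).astype(np.float32)))
"
```

```text
t 1.05 tcp [ 0.1907 -0.6214  0.2313] psi -72.94 tilt ydir [ 1.e-04  0.e+00 -1.e+00] j7 -0.06 w 0.0856 F [-0.6 -0.2  0.6]
ay total -2.407 | shift in current axes [-381.    0. -397.] |z of shift excluded [-381.    0. -397.]
shift in axes after turn [ 16.9   0.  550. ]
full rotvec [-0.    -2.407 -0.   ]invalid input at $[0]: expected keys tx, ty, tz, ax, ay, az
```

```bash
python3 -m jog '[{"tx":-32,"ty":0,"tz":-33,"ax":0,"ay":0,"az":0},{"tx":-32,"ty":0,"tz":-33,"ax":0,"ay":0,"az":0},{"tx":-32,"ty":0,"tz":-33,"ax":0,"ay":0,"az":0},{"tx":-32,"ty":0,"tz":-33,"ax":0,"ay":0,"az":0},{"tx":-32,"ty":0,"tz":-33,"ax":0,"ay":0,"az":0},{"tx":-32,"ty":0,"tz":-33,"ax":0,"ay":0,"az":0},{"tx":-32,"ty":0,"tz":-33,"ax":0,"ay":0,"az":0},{"tx":-32,"ty":0,"tz":-33,"ax":0,"ay":0,"az":0},{"tx":-32,"ty":0,"tz":-33,"ax":0,"ay":0,"az":0},{"tx":-32,"ty":0,"tz":-33,"ax":0,"ay":0,"az":0},{"tx":-32,"ty":0,"tz":-33,"ax":0,"ay":0,"az":0},{"tx":-32,"ty":0,"tz":-33,"ax":0,"ay":0,"az":0}]' 0
python3 -m jog '[{"tx":0,"ty":0,"tz":0,"ax":0,"ay":-0.15,"az":0},{"tx":0,"ty":0,"tz":0,"ax":0,"ay":-0.15,"az":0},{"tx":0,"ty":0,"tz":0,"ax":0,"ay":-0.15,"az":0},{"tx":0,"ty":0,"tz":0,"ax":0,"ay":-0.15,"az":0},{"tx":0,"ty":0,"tz":0,"ax":0,"ay":-0.15,"az":0},{"tx":0,"ty":0,"tz":0,"ax":0,"ay":-0.15,"az":0},{"tx":0,"ty":0,"tz":0,"ax":0,"ay":-0.15,"az":0},{"tx":0,"ty":0,"tz":0,"ax":0,"ay":-0.15,"az":0},{"tx":0,"ty":0,"tz":0,"ax":0,"ay":-0.15,"az":0},{"tx":0,"ty":0,"tz":0,"ax":0,"ay":-0.15,"az":0},{"tx":0,"ty":0,"tz":0,"ax":0,"ay":-0.15,"az":0},{"tx":0,"ty":0,"tz":0,"ax":0,"ay":-0.15,"az":0},{"tx":0,"ty":0,"tz":0,"ax":0,"ay":-0.15,"az":0},{"tx":0,"ty":0,"tz":0,"ax":0,"ay":-0.15,"az":0},{"tx":0,"ty":0,"tz":0,"ax":0,"ay":-0.15,"az":0},{"tx":0,"ty":0,"tz":0,"ax":0,"ay":-0.15,"az":0}]'
cat >> h.py <<'E'
def look(names,fn):
    c=cap('wrist'); cv2.imwrite('pics/%s.png'%fn,c['frame'])
    for n in names:
      for r in finder.cut_out(n,c)[:1]:
        P,_,_=cloud(c,cv2.erode(r['mask'].astype(np.uint8),np.ones((3,3)))>0)
        if len(P)<5: continue
        zt=np.percentile(P[:,2],95); top=P[P[:,2]>zt-.006]
        b=cv2.minAreaRect((top[:,:2]*1000).astype(np.float32))
        print(n,round(r['score'],2),len(P),"ztop",zt.round(4),[np.round(q,1) for q in b],"loc",np.round(r['location']),"med",np.median(top[:,:2],0).round(4))
    return c
E
python3 -c "
from h import *
goto(.4385,-.130,65)
look(['long_block','tray'],'w1')"
```

```text
time_s: 2.4
eef_pos: [0.4473, -0.1184, 0.2303]
tcp_rot: [[-0.96, 0.002, 0.282], [-0.282, -0.007, -0.959], [0.0, -1.0, 0.007]]
contact_force: [0.4, -0.4, 0.6]
width: 0.0856
time_s: 4.0
eef_pos: [0.4508, -0.1093, 0.2332]
tcp_rot: [[0.9, 0.008, 0.435], [-0.435, -0.008, 0.9], [0.011, -1.0, -0.004]]
contact_force: [-0.4, 0.3, -0.3]
width: 0.0852
t 4.0 tcp [ 0.4508 -0.1093  0.2332] psi 64.22 tilt ydir [ 0.0079 -0.0084 -0.9999] j7 1.27 w 0.0852 F [-0.4  0.3 -0.3]
ay total -0.014 | shift in current axes [ -2.1   0.1 -24. ] |z of shift excluded [ -2.1   0.1 -24. ]
shift in axes after turn [ -2.4   0.  -23.9]
full rotvec [ 0.004 -0.014  0.011]
long_block 0.96 3705 ztop 0.0371 [array([ 437.7, -133.9]), array([ 41.4, 110.7]), np.float64(65.5)] loc [181. 251.] med [ 0.4337 -0.1319]
tray 0.97 12137 ztop 0.014 [array([ 613.3, -130.4]), array([155.1, 158.6]), np.float64(82.2)] loc [291. 313.] med [ 0.6024 -0.1303]
```

```bash
python3 -c "
from h import *
goto(.4377,-.1339,65.5,.06)"
```

```text
t 4.15 tcp [ 0.4508 -0.1093  0.2332] psi 63.68 tilt ydir [ 0.0079 -0.0084 -0.9999] j7 1.27 w 0.0854 F [-0.3  0.  -0.3]
ay total -0.032 | shift in current axes [ -2.7 173.3 -27.2] |z of shift excluded [ -0.8   0.1 -27.9]
shift in axes after turn [ -1.7 173.2 -27.9]
full rotvec [ 0.004 -0.032  0.011]
```

View pics/w1.png

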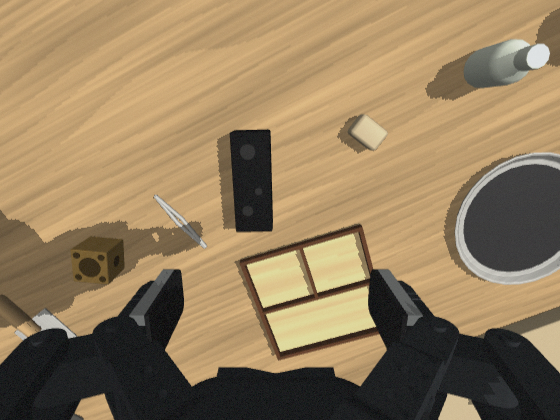

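```bash
python3 -m jog '[{"tx":0,"ty":0,"tz":-14,"ax":0.004,"ay":-0.032,"az":0.011},{"tx":-1,"ty":40,"tz":-13,"ax":0,"ay":0,"az":0},{"tx":0,"ty":45,"tz":0,"ax":0,"ay":0,"az":0},{"tx":0,"ty":45,"tz":0,"ax":0,"ay":0,"az":0},{"tx":0,"ty":30,"tz":0,"ax":0,"ay":0,"az":0},{"tx":0,"ty":0,"tz":0,"ax":0,"ay":0,"az":0}]'
python3 -c "
from h import *
goto(.4377,-.1339,65.5,.011)
look(['long_block','tray'],'w2')"
```

```text
time_s: 4.75
eef_pos: [0.4401, -0.1349, 0.071]
tcp_rot: [[0.897, 0.006, 0.442], [-0.442, -0.002, 0.897], [0.007, -1.0, 0.001]]
contact_force: [-0.8, 1.0, -0.3]
width: 0.0853
t 4.75 tcp [ 0.4401 -0.1349  0.071 ] psi 63.79 tilt ydir [ 0.0061 -0.0023 -1.    ] j7 1.26 w 0.0853 F [-0.8  1.  -0.3]
ay total -0.03 | shift in current axes [-2.9 59.9 -0.2] |z of shift excluded [-2.6 -0.  -0.2]
shift in axes after turn [-2.6 60.  -0.1]
full rotvec [-0.    -0.03   0.007]
long_block 0.93 11784 ztop 0.0368 [array([ 437.6, -133.8]), array([ 40.5, 110.8]), np.float64(65.6)] loc [228. 277.] med [ 0.4309 -0.131 ]
tray 0.6 6510 ztop 0.0141 [array([572.8, -92.7]), array([191.1, 143.5]), np.float64(31.8)] loc [351. 345.] med [ 0.5365 -0.1252]
```

Consistent fix. Descend and grip.

```bash
python3 -m jog '[{"tx":-2,"ty":15,"tz":0,"ax":0,"ay":-0.03,"az":0.007},{"tx":-1,"ty":25,"tz":0,"ax":0,"ay":0,"az":0},{"tx":0,"ty":20,"tz":0,"ax":0,"ay":0,"az":0},{"tx":0,"ty":0,"tz":0,"ax":0,"ay":0,"az":0}]' 0
python3 -c "
from h import *
goto(.4377,-.1339,65.5,.011)"
```

```text
time_s: 5.3
eef_pos: [0.4471, -0.1363, 0.0195]
tcp_rot: [[0.912, 0.018, 0.411], [-0.411, -0.007, 0.912], [0.019, -1.0, 0.002]]
contact_force: [0.3, 0.1, -0.5]
width: 0.0854
t 5.3 tcp [ 0.4471 -0.1363  0.0195] psi 65.74 tilt ydir [ 0.0184 -0.0066 -0.9998] j7 1.25 w 0.0854 F [ 0.3  0.1 -0.5]
ay total 0.004 | shift in current axes [-9.7  8.4 -1.6] |z of shift excluded [-9.5 -0.2 -1.6]
shift in axes after turn [-9.5  8.5 -1.7]
full rotvec [-0.002  0.004  0.019]
```

```bash
python3 -m jog '[{"tx":-5,"ty":4,"tz":-1,"ax":0,"ay":0,"az":0.01},{"tx":-5,"ty":4,"tz":-1,"ax":0,"ay":0,"az":0.01},{"tx":0,"ty":0,"tz":0,"ax":0,"ay":0,"az":0}]' 0
python3 -c "
from h import *
goto(.4377,-.1339,65.5,.011);print(np.round(robot.read_state()['qpos'],3))"
```

```text
time_s: 5.6
eef_pos: [0.4383, -0.1344, 0.0135]
tcp_rot: [[0.912, 0.002, 0.41], [-0.41, 0.001, 0.912], [0.001, -1.0, 0.002]]
contact_force: [0.8, 0.3, 0.1]
width: 0.0857
t 5.6 tcp [ 0.4383 -0.1344  0.0135] psi 65.78 tilt ydir [ 0.0019  0.0011 -1.    ] j7 1.25 w 0.0857 F [0.8 0.3 0.1]
ay total 0.005 | shift in current axes [-0.7  2.5  0.2] |z of shift excluded [-0.7 -0.   0.2]
shift in axes after turn [-0.7  2.5  0.2]
full rotvec [-0.002  0.005  0.001]
[ 0.575  0.22  -0.402  2.124  0.115  0.816  1.25 ]
```

```bash
python3 -m jog '[{"tx":-1,"ty":2,"tz":0,"ax":0,"ay":0,"az":0},{"tx":0,"ty":0,"tz":0,"ax":0,"ay":0,"az":0},{"tx":0,"ty":0,"tz":0,"ax":0,"ay":0,"az":0},{"tx":0,"ty":0,"tz":0,"ax":0,"ay":0,"az":0},{"tx":0,"ty":0,"tz":0,"ax":0,"ay":0,"az":0},{"tx":0,"ty":0,"tz":0,"ax":0,"ay":0,"az":0},{"tx":0,"ty":0,"tz":0,"ax":0,"ay":0,"az":0},{"tx":0,"ty":0,"tz":0,"ax":0,"ay":0,"az":0}]' 1 50
python3 -m jog '[{"tx":0,"ty":-15,"tz":0,"ax":0,"ay":0,"az":0},{"tx":0,"ty":-35,"tz":0,"ax":0,"ay":0,"az":0},{"tx":0,"ty":-45,"tz":0,"ax":0,"ay":0,"az":0},{"tx":0,"ty":-35,"tz":0,"ax":0,"ay":0,"az":0},{"tx":0,"ty":0,"tz":0,"ax":0,"ay":0,"az":0}]'
python3 -c "
from h import *
look(['long_block'],'w3')
goto(.651,-.1356,-7.8,.0)"
```

```text
time_s: 6.4
eef_pos: [0.4383, -0.1344, 0.013]
tcp_rot: [[0.912, 0.004, 0.411], [-0.411, 0.0, 0.912], [0.004, -1.0, 0.002]]
contact_force: [-0.5, -0.7, 1.0]
width: 0.0414
time_s: 6.9
eef_pos: [0.4362, -0.1335, 0.146]
tcp_rot: [[0.912, 0.0, 0.41], [-0.41, 0.003, 0.912], [-0.001, -1.0, 0.002]]
contact_force: [1.1, 0.4, -0.9]
width: 0.0406
long_block 0.69 20375 ztop 0.1699 [array([ 428.4, -130.8]), array([40.9, 96.2]), np.float64(65.8)] loc [256. 278.] med [ 0.4205 -0.1281]
t 7.0 tcp [ 0.434  -0.1331  0.1422] psi 65.8 tilt ydir [-0.005   0.0042 -1.    ] j7 1.34 w 0.0412 F [-0.9 -0.2 -1.6]
ay total 1.285 | shift in current axes [199.8 141.1  86.4] |z of shift excluded [198.9  -1.1  86.7]
shift in axes after turn [-27.  142.2 215.3]
full rotvec [ 0.003  1.285 -0.007]
```

View pics/w3.png

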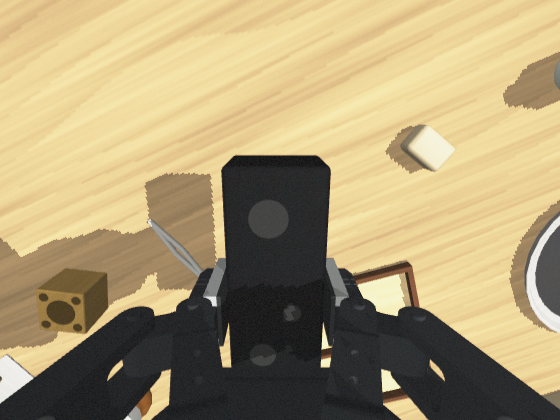

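```bash
python3 -m jog '[{"tx":0,"ty":0,"tz":0,"ax":0,"ay":0.143,"az":0},{"tx":0,"ty":0,"tz":0,"ax":0,"ay":0.143,"az":0},{"tx":0,"ty":0,"tz":0,"ax":0,"ay":0.143,"az":0},{"tx":0,"ty":0,"tz":0,"ax":0,"ay":0.143,"az":0},{"tx":0,"ty":0,"tz":0,"ax":0,"ay":0.143,"az":0},{"tx":0,"ty":0,"tz":0,"ax":0,"ay":0.143,"az":0},{"tx":0,"ty":0,"tz":0,"ax":0,"ay":0.143,"az":0},{"tx":0,"ty":0,"tz":0,"ax":0,"ay":0.143,"az":0},{"tx":0,"ty":0,"tz":0,"ax":0,"ay":0.143,"az":0},{"tx":-5,"ty":0,"tz":42,"ax":0,"ay":0,"az":0},{"tx":-5,"ty":0,"tz":42,"ax":0,"ay":0,"az":0},{"tx":-5,"ty":0,"tz":42,"ax":0,"ay":0,"az":0},{"tx":-5,"ty":0,"tz":42,"ax":0,"ay":0,"az":0},{"tx":-5,"ty":0,"tz":42,"ax":0,"ay":0,"az":0},{"tx":0,"ty":0,"tz":0,"ax":0,"ay":0,"az":0}]'
python3 -c "
from h import *
goto(.651,-.1356,-7.8,.06)"
```

```text
time_s: 8.5
eef_pos: [0.6341, -0.1458, 0.1021]
tcp_rot: [[-0.194, -0.05, 0.98], [-0.981, 0.017, -0.193], [-0.007, -0.999, -0.052]]
contact_force: [-0.1, 0.1, -2.2]
width: 0.0411
t 8.5 tcp [ 0.6341 -0.1458  0.1021] psi -11.17 tilt ydir [-0.0496  0.0167 -0.9986] j7 -0.16 w 0.0411 F [-0.1  0.1 -2.2]
ay total -0.059 | shift in current axes [-13.   41.4  16.8] |z of shift excluded [-13.3  -0.7  14.6]
shift in axes after turn [-12.4  42.1  15.4]
full rotvec [ 0.052 -0.059 -0.008]
```

```bash
python3 -m jog '[{"tx":-6,"ty":0,"tz":8,"ax":0.026,"ay":-0.03,"az":-0.004},{"tx":-6,"ty":0,"tz":8,"ax":0.026,"ay":-0.03,"az":-0.004},{"tx":0,"ty":20,"tz":0,"ax":0,"ay":0,"az":0},{"tx":0,"ty":20,"tz":0,"ax":0,"ay":0,"az":0},{"tx":0,"ty":0,"tz":0,"ax":0,"ay":0,"az":0}]'
python3 -c "
from h import *
look(['tray'],'w4')
goto(.651,-.1356,-7.8,.017)"
```

```text
time_s: 9.0
eef_pos: [0.65, -0.133, 0.0552]
tcp_rot: [[-0.122, 0.001, 0.992], [-0.992, 0.0, -0.122], [-0.0, -1.0, 0.001]]
contact_force: [-0.4, 1.3, -1.3]
width: 0.0411
tray 0.93 33477 ztop 0.0142 [array([ 613.2, -130. ]), array([156.9, 158.1]), np.float64(81.9)] loc [181. 171.] med [ 0.6015 -0.0884]
t 9.1 tcp [ 0.6517 -0.1334  0.0581] psi -7.07 tilt ydir [ 4.e-03 -3.e-04 -1.e+00] j7 -0.14 w 0.041 F [ 0.2 -0.  -0.6]
ay total 0.013 | shift in current axes [ 2.2 41.1 -0.6] |z of shift excluded [ 2.2 -0.  -0.4]
shift in axes after turn [ 2.2 41.1 -0.4]
full rotvec [-0.004  0.013 -0.   ]
```

View pics/w4.png

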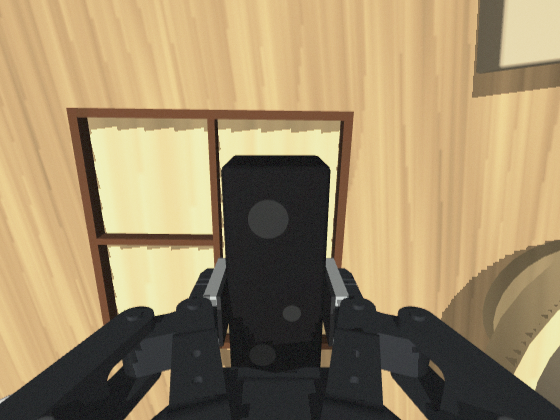

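```bash
python3 -m jog '[{"tx":2,"ty":12,"tz":0,"ax":-0.004,"ay":0.013,"az":0},{"tx":0,"ty":12,"tz":0,"ax":0,"ay":0,"az":0},{"tx":0,"ty":10,"tz":0,"ax":0,"ay":0,"az":0},{"tx":0,"ty":5,"tz":0,"ax":0,"ay":0,"az":0},{"tx":0,"ty":0,"tz":0,"ax":0,"ay":0,"az":0}]'
python3 -c "
from h import *
goto(.651,-.1356,-7.8,.017)"
```

```text
time_s: 9.6
eef_pos: [0.6528, -0.1363, 0.019]
tcp_rot: [[-0.137, 0.004, 0.991], [-0.991, -0.001, -0.137], [0.001, -1.0, 0.005]]
contact_force: [-1.4, -0.5, -1.1]
width: 0.0408
t 9.6 tcp [ 0.6528 -0.1363  0.019 ] psi -7.87 tilt ydir [ 0.0044 -0.0013 -1.    ] j7 -0.16 w 0.0408 F [-1.4 -0.5 -1.1]
ay total -0.001 | shift in current axes [-0.4  2.  -1.9] |z of shift excluded [-0.4 -0.  -1.9]
shift in axes after turn [-0.4  2.  -1.9]
full rotvec [-0.005 -0.001  0.001]
```

```bash
python3 -m jog '[{"tx":0,"ty":2,"tz":-1,"ax":0,"ay":0,"az":0},{"tx":0,"ty":0,"tz":-1,"ax":0,"ay":0,"az":0},{"tx":0,"ty":0,"tz":0,"ax":0,"ay":0,"az":0}]'
python3 -m jog '[{"tx":0,"ty":0,"tz":0,"ax":0,"ay":0,"az":0},{"tx":0,"ty":0,"tz":0,"ax":0,"ay":0,"az":0},{"tx":0,"ty":0,"tz":0,"ax":0,"ay":0,"az":0},{"tx":0,"ty":0,"tz":0,"ax":0,"ay":0,"az":0}]' 0.3
python3 -m jog '[{"tx":0,"ty":-20,"tz":0,"ax":0,"ay":0,"az":0},{"tx":0,"ty":-40,"tz":0,"ax":0,"ay":0,"az":0},{"tx":0,"ty":-45,"tz":0,"ax":0,"ay":0,"az":0},{"tx":0,"ty":-45,"tz":0,"ax":0,"ay":0,"az":0},{"tx":0,"ty":-30,"tz":0,"ax":0,"ay":0,"az":0},{"tx":0,"ty":0,"tz":0,"ax":0,"ay":0,"az":0}]' 0
python3 -c "
from h import *
look(['tray','long_block','flux_bottle','pan'],'w5')
goto(.4375,.1415,0)"
```

```text
time_s: 9.9
eef_pos: [0.6514, -0.136, 0.0175]
tcp_rot: [[-0.137, 0.006, 0.991], [-0.991, -0.001, -0.137], [0.001, -1.0, 0.006]]
contact_force: [0.1, -1.0, -1.4]
width: 0.041
time_s: 10.3
eef_pos: [0.652, -0.1361, 0.0185]
tcp_rot: [[-0.137, 0.007, 0.991], [-0.991, -0.002, -0.137], [0.001, -1.0, 0.007]]
contact_force: [-0.7, -0.4, 0.4]
width: 0.06
time_s: 10.9
eef_pos: [0.6496, -0.1353, 0.2039]
tcp_rot: [[-0.136, 0.004, 0.991], [-0.991, -0.001, -0.136], [0.0, -1.0, 0.004]]
contact_force: [0.1, -0.1, 1.0]
width: 0.0854
tray 0.75 15660 ztop 0.0142 [array([ 613.4, -131. ]), array([155.7, 156.3]), np.float64(82.2)] loc [180. 222.] med [ 0.6073 -0.1255]
long_block 0.89 4377 ztop 0.041 [array([ 652.8, -135.1]), array([109.5,  40.8]), np.float64(82.4)] loc [190. 278.] med [ 0.6527 -0.1304]
t 11.15 tcp [ 0.6465 -0.1352  0.1966] psi -7.83 tilt ydir [-0.0064  0.0014 -1.    ] j7 -0.11 w 0.0854 F [ 0.6 -0.6  0. ]
ay total -0.137 | shift in current axes [-245.6    1.7 -244.7] |z of shift excluded [-245.6    1.7 -244.7]
shift in axes after turn [-276.7    0.  -209. ]
full rotvec [ 0.006 -0.137 -0.001]
```

View pics/w5.png

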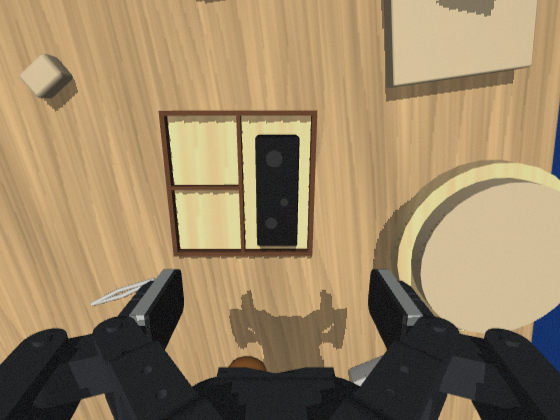

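```bash
python3 -m jog '[{"tx":-27,"ty":-2,"tz":-27,"ax":0,"ay":0,"az":0},{"tx":-27,"ty":-2,"tz":-27,"ax":0,"ay":0,"az":0},{"tx":-27,"ty":-2,"tz":-27,"ax":0,"ay":0,"az":0},{"tx":-27,"ty":-2,"tz":-27,"ax":0,"ay":0,"az":0},{"tx":-27,"ty":-2,"tz":-27,"ax":0,"ay":0,"az":0},{"tx":-27,"ty":-2,"tz":-27,"ax":0,"ay":0,"az":0},{"tx":-27,"ty":-2,"tz":-27,"ax":0,"ay":0,"az":0},{"tx":-27,"ty":-2,"tz":-27,"ax":0,"ay":0,"az":0},{"tx":0,"ty":0,"tz":0,"ax":0,"ay":0,"az":0}]' 0
python3 -c "
from h import *
look(['flux_bottle','pan'],'w6')
goto(.4375,.1415,-7.8,.15)"
```

```text
time_s: 12.05
eef_pos: [0.4488, 0.1148, 0.2014]
tcp_rot: [[-0.14, -0.029, 0.99], [-0.99, 0.002, -0.14], [0.002, -1.0, -0.029]]
contact_force: [-0.2, -0.7, 0.2]
width: 0.0855
flux_bottle 0.66 1323 ztop 0.0804 [array([437.9, 139.9]), array([18.7, 19.2]), np.float64(64.3)] loc [168. 267.] med [0.438  0.1402]
pan 0.85 22280 ztop 0.011 [array([627.5, 137.7]), array([166.1, 165.8]), np.float64(50.7)] loc [134. 457.] med [0.647  0.1445]
t 12.2 tcp [0.4517 0.1099 0.2012] psi -8.4 tilt ydir [-0.0285  0.0014 -0.9996] j7 -0.48 w 0.0855 F [ 0.5 -1.6  0.2]
ay total -0.01 | shift in current axes [-29.4  51.6 -17.2] |z of shift excluded [-29.2   0.4 -18.7]
shift in axes after turn [-29.4  51.2 -18.4]
full rotvec [ 0.028 -0.01   0.003]
```

View pics/w6.png

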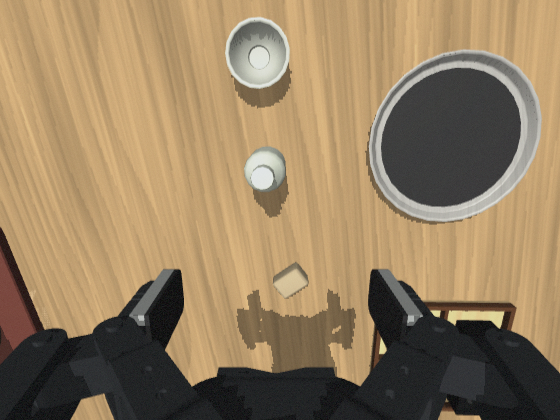

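```bash
python3 -m jog '[{"tx":-14,"ty":10,"tz":-8,"ax":0.028,"ay":-0.01,"az":0.003},{"tx":-14,"ty":15,"tz":-8,"ax":0,"ay":0,"az":0},{"tx":0,"ty":15,"tz":0,"ax":0,"ay":0,"az":0},{"tx":0,"ty":0,"tz":0,"ax":0,"ay":0,"az":0},{"tx":0,"ty":0,"tz":0,"ax":0,"ay":0,"az":0}]' 0
python3 -c "
from h import *
look(['flux_bottle','pan'],'w7')
goto(.438,.140,-7.8,.012)"
```

```text
time_s: 12.7
eef_pos: [0.4424, 0.1345, 0.1581]
tcp_rot: [[-0.147, -0.003, 0.989], [-0.989, 0.001, -0.147], [-0.001, -1.0, -0.003]]
contact_force: [-0.1, -0.7, -0.5]
width: 0.0856
flux_bottle 0.87 1818 ztop 0.0803 [array([438.1, 140.4]), array([18.1, 18.9]), np.float64(36.8)] loc [200. 270.] med [0.4381 0.1413]
t 12.85 tcp [0.4426 0.1348 0.1586] psi -8.43 tilt ydir [-0.0018  0.0011 -1.    ] j7 -0.55 w 0.0855 F [-0.9  0.1 -1.1]
ay total -0.011 | shift in current axes [ -4.4 146.6  -5. ] |z of shift excluded [-4.5  0.  -5.3]
shift in axes after turn [ -4.6 146.6  -5.3]
full rotvec [ 0.002 -0.011 -0.001]
```

```bash
python3 -m jog '[{"tx":-5,"ty":5,"tz":-5,"ax":0.002,"ay":-0.011,"az":0},{"tx":0,"ty":0,"tz":0,"ax":0,"ay":0,"az":0},{"tx":0,"ty":25,"tz":0,"ax":0,"ay":0,"az":0},{"tx":0,"ty":25,"tz":0,"ax":0,"ay":0,"az":0},{"tx":0,"ty":0,"tz":0,"ax":0,"ay":0,"az":0}]' 0
python3 -c "
from h import *
goto(.438,.1405,-7.8,.012)"
```

```text
time_s: 13.35
eef_pos: [0.44, 0.1413, 0.1044]
tcp_rot: [[-0.135, 0.006, 0.991], [-0.991, 0.001, -0.135], [-0.002, -1.0, 0.005]]
contact_force: [-0.4, -1.4, 0.2]
width: 0.0859
t 13.35 tcp [0.44   0.1413 0.1044] psi -7.76 tilt ydir [ 0.0055  0.0014 -1.    ] j7 -0.6 w 0.0859 F [-0.4 -1.4  0.2]
ay total 0.001 | shift in current axes [ 1.3 92.3 -2.3] |z of shift excluded [ 1.1 -0.  -1.9]
shift in axes after turn [ 1.1 92.4 -1.9]
full rotvec [-0.005  0.001 -0.002]
```

```bash
python3 -m jog '[{"tx":1,"ty":18,"tz":-2,"ax":-0.005,"ay":0,"az":0},{"tx":0,"ty":18,"tz":-1,"ax":0,"ay":0,"az":0},{"tx":0,"ty":18,"tz":-1,"ax":0,"ay":0,"az":0},{"tx":0,"ty":18,"tz":-1,"ax":0,"ay":0,"az":0},{"tx":0,"ty":12,"tz":0,"ax":0,"ay":0,"az":0},{"tx":0,"ty":0,"tz":0,"ax":0,"ay":0,"az":0},{"tx":0,"ty":0,"tz":0,"ax":0,"ay":0,"az":0}]' 0
python3 -c "
from h import *
goto(.438,.1405,-7.8,.012)"
```

```text
time_s: 14.05
eef_pos: [0.4395, 0.1428, 0.0248]
tcp_rot: [[-0.134, 0.008, 0.991], [-0.991, 0.003, -0.134], [-0.004, -1.0, 0.007]]
contact_force: [-0.0, 0.1, -0.1]
width: 0.0853
t 14.05 tcp [0.4395 0.1428 0.0248] psi -7.72 tilt ydir [ 0.0077  0.0032 -1.    ] j7 -0.7 w 0.0853 F [-0.   0.1 -0.1]
ay total 0.001 | shift in current axes [ 2.5 12.8 -1.3] |z of shift excluded [ 2.5 -0.  -1.2]
shift in axes after turn [ 2.5 12.8 -1.2]
full rotvec [-0.007  0.001 -0.004]
```

```bash
python3 -m jog '[{"tx":2,"ty":6,"tz":-1,"ax":-0.007,"ay":0,"az":-0.004},{"tx":0,"ty":6,"tz":-1,"ax":0,"ay":0,"az":0},{"tx":0,"ty":0,"tz":0,"ax":0,"ay":0,"az":0}]' 0
python3 -c "
from h import *
goto(.438,.1405,-7.8,.012)
look(['flux_bottle'],'w8')"
```

```text
time_s: 14.35
eef_pos: [0.4388, 0.1411, 0.014]
tcp_rot: [[-0.135, 0.003, 0.991], [-0.991, 0.0, -0.135], [-0.001, -1.0, 0.003]]
contact_force: [-0.3, 0.7, -1.0]
width: 0.0855
t 14.35 tcp [0.4388 0.1411 0.014 ] psi -7.75 tilt ydir [ 2.9e-03  1.0e-04 -1.0e+00] j7 -0.71 w 0.0855 F [-0.3  0.7 -1. ]
ay total 0.001 | shift in current axes [ 0.7  2.  -0.7] |z of shift excluded [ 0.7 -0.  -0.7]
shift in axes after turn [ 0.7  2.  -0.7]
full rotvec [-0.003  0.001 -0.001]
flux_bottle 0.62 10283 ztop 0.0795 [array([438.4, 146.4]), array([ 9.3, 18.6]), np.float64(82.7)] loc [303. 272.] med [0.439  0.1471]
```

View pics/w8.png

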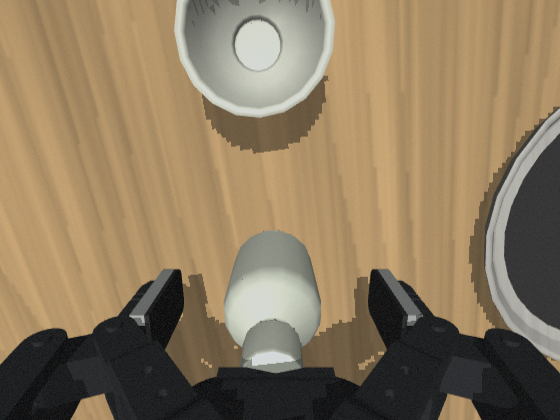

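Bottle centred between the fingers. Grip (moderate force), lift.

```bash
python3 -m jog '[{"tx":0,"ty":1,"tz":0,"ax":0,"ay":0,"az":0},{"tx":0,"ty":0,"tz":0,"ax":0,"ay":0,"az":0},{"tx":0,"ty":0,"tz":0,"ax":0,"ay":0,"az":0},{"tx":0,"ty":0,"tz":0,"ax":0,"ay":0,"az":0},{"tx":0,"ty":0,"tz":0,"ax":0,"ay":0,"az":0},{"tx":0,"ty":0,"tz":0,"ax":0,"ay":0,"az":0},{"tx":0,"ty":0,"tz":0,"ax":0,"ay":0,"az":0},{"tx":0,"ty":0,"tz":0,"ax":0,"ay":0,"az":0}]' 1 35
python3 -m jog '[{"tx":0,"ty":-10,"tz":0,"ax":0,"ay":0,"az":0},{"tx":0,"ty":-25,"tz":0,"ax":0,"ay":0,"az":0},{"tx":0,"ty":-35,"tz":0,"ax":0,"ay":0,"az":0},{"tx":0,"ty":-35,"tz":0,"ax":0,"ay":0,"az":0},{"tx":0,"ty":-20,"tz":0,"ax":0,"ay":0,"az":0},{"tx":0,"ty":0,"tz":0,"ax":0,"ay":0,"az":0}]'
python3 -c "
from h import *
look(['flux_bottle'],'w9')
print('A');goto(.5809,-.0882,-7.8,.1)
print('B');goto(.5706,-.1635,-7.8,.1)"
```

```text
time_s: 15.25
eef_pos: [0.4394, 0.1414, 0.0139]
tcp_rot: [[-0.135, 0.004, 0.991], [-0.991, 0.0, -0.135], [-0.001, -1.0, 0.004]]
contact_force: [0.4, 0.0, -0.8]
width: 0.0389
time_s: 15.85
eef_pos: [0.4372, 0.1419, 0.1457]
tcp_rot: [[-0.133, 0.001, 0.991], [-0.991, 0.001, -0.133], [-0.001, -1.0, 0.001]]
contact_force: [0.2, 0.3, -1.4]
width: 0.0389
flux_bottle 0.78 10218 ztop 0.2112 [array([438.1, 146.8]), array([ 9. , 18.8]), np.float64(84.9)] loc [303. 277.] med [0.4385 0.1475]
A
t 15.95 tcp [0.436  0.1413 0.143 ] psi -7.63 tilt ydir [-1.9e-03  5.0e-04 -1.0e+00] j7 -0.57 w 0.0392 F [ 0.2  0.4 -1.7]
ay total 0.003 | shift in current axes [208.3  42.6 174.2] |z of shift excluded [208.3  -0.4 174.1]
shift in axes after turn [207.7  43.  174.7]
full rotvec [ 0.002  0.003 -0.   ]
B
t 15.95 tcp [0.436  0.1413 0.143 ] psi -7.63 tilt ydir [-1.9e-03  5.0e-04 -1.0e+00] j7 -0.57 w 0.0392 F [ 0.2  0.4 -1.7]
ay total 0.003 | shift in current axes [284.3  42.6 174. ] |z of shift excluded [284.3  -0.4 173.9]
shift in axes after turn [283.7  43.  174.7]
full rotvec [ 0.002  0.003 -0.   ]
```

View pics/w9.png

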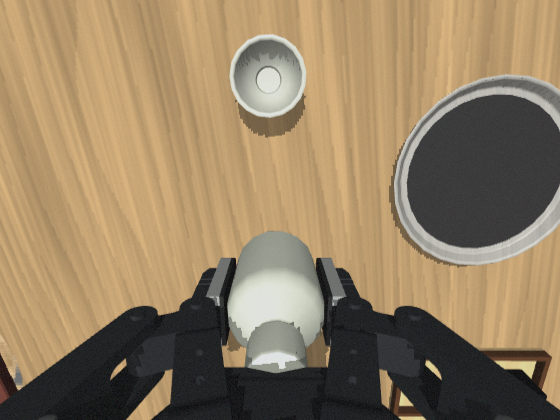

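```bash
python3 -m jog '[{"tx":10,"ty":0,"tz":6,"ax":0,"ay":0,"az":0},{"tx":25,"ty":0,"tz":16,"ax":0,"ay":0,"az":0},{"tx":28,"ty":0,"tz":18,"ax":0,"ay":0,"az":0},{"tx":28,"ty":0,"tz":18,"ax":0,"ay":0,"az":0},{"tx":28,"ty":0,"tz":18,"ax":0,"ay":0,"az":0},{"tx":28,"ty":0,"tz":18,"ax":0,"ay":0,"az":0},{"tx":28,"ty":0,"tz":18,"ax":0,"ay":0,"az":0},{"tx":28,"ty":0,"tz":18,"ax":0,"ay":0,"az":0},{"tx":28,"ty":0,"tz":18,"ax":0,"ay":0,"az":0},{"tx":25,"ty":0,"tz":16,"ax":0,"ay":0,"az":0},{"tx":12,"ty":0,"tz":6,"ax":0,"ay":0,"az":0},{"tx":0,"ty":0,"tz":0,"ax":0,"ay":0,"az":0}]'
python3 -c "
from h import *
goto(.5706,-.1635,-7.8,.07)"
```

```text
time_s: 17.15
eef_pos: [0.564, -0.1679, 0.1229]
tcp_rot: [[-0.132, -0.031, 0.991], [-0.991, 0.001, -0.132], [0.003, -1.0, -0.03]]
contact_force: [0.3, 0.3, -0.7]
width: 0.039
t 17.15 tcp [ 0.564  -0.1679  0.1229] psi -7.58 tilt ydir [-0.0305  0.0011 -0.9995] j7 -0.03 w 0.039 F [ 0.3  0.3 -0.7]
ay total 0.004 | shift in current axes [-5.3 52.6  7.6] |z of shift excluded [-5.2 -0.2  6. ]
shift in axes after turn [-5.2 52.9  6. ]
full rotvec [0.03  0.004 0.003]
```

```bash
python3 -m jog '[{"tx":-5,"ty":0,"tz":6,"ax":0.03,"ay":0.004,"az":0.003},{"tx":0,"ty":15,"tz":0,"ax":0,"ay":0,"az":0},{"tx":0,"ty":15,"tz":0,"ax":0,"ay":0,"az":0},{"tx":0,"ty":15,"tz":0,"ax":0,"ay":0,"az":0},{"tx":0,"ty":5,"tz":0,"ax":0,"ay":0,"az":0},{"tx":0,"ty":0,"tz":0,"ax":0,"ay":0,"az":0}]'
python3 -c "
from h import *
look(['tray'],'w10')
goto(.5706,-.1635,-7.8,.018)"
```

```text
time_s: 17.75
eef_pos: [0.566, -0.1587, 0.0641]
tcp_rot: [[-0.131, -0.009, 0.991], [-0.991, 0.004, -0.131], [-0.002, -1.0, -0.01]]
contact_force: [-0.7, 0.5, -1.2]
width: 0.0388
tray 0.62 39098 ztop 0.0142 [array([ 613.9, -130.3]), array([158., 158.]), np.float64(82.2)] loc [131. 318.] med [ 0.6148 -0.0885]
t 17.85 tcp [ 0.5666 -0.159   0.0652] psi -7.54 tilt ydir [-0.0079  0.0033 -1.    ] j7 -0.06 w 0.039 F [ 0.3  0.3 -1.3]
ay total 0.005 | shift in current axes [ 4.  47.2  5. ] |z of shift excluded [ 3.9 -0.   4.6]
shift in axes after turn [ 3.9 47.2  4.6]
full rotvec [ 0.008  0.004 -0.002]
```

View pics/w10.png

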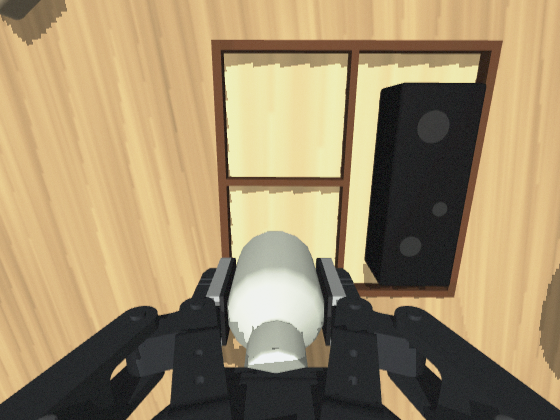

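```bash
python3 -m jog '[{"tx":4,"ty":8,"tz":5,"ax":0.008,"ay":0.004,"az":-0.002},{"tx":0,"ty":12,"tz":0,"ax":0,"ay":0,"az":0},{"tx":0,"ty":12,"tz":0,"ax":0,"ay":0,"az":0},{"tx":0,"ty":8,"tz":0,"ax":0,"ay":0,"az":0},{"tx":0,"ty":3,"tz":0,"ax":0,"ay":0,"az":0},{"tx":0,"ty":0,"tz":0,"ax":0,"ay":0,"az":0}]'
python3 -c "
from h import *
goto(.5706,-.1635,-7.8,.018)"
```

```text
time_s: 18.45
eef_pos: [0.5722, -0.1646, 0.0192]
tcp_rot: [[-0.136, 0.002, 0.991], [-0.991, -0.001, -0.136], [0.0, -1.0, 0.002]]
contact_force: [0.2, 0.2, -1.1]
width: 0.0387
t 18.45 tcp [ 0.5722 -0.1646  0.0192] psi -7.83 tilt ydir [ 2.2e-03 -7.0e-04 -1.0e+00] j7 -0.08 w 0.0387 F [ 0.2  0.2 -1.1]
ay total -0.001 | shift in current axes [-0.9  1.2 -1.8] |z of shift excluded [-0.9 -0.  -1.8]
shift in axes after turn [-0.9  1.2 -1.8]
full rotvec [-0.002 -0.001  0.   ]
```

```bash
python3 -m jog '[{"tx":0,"ty":1.5,"tz":-1,"ax":0,"ay":0,"az":0},{"tx":0,"ty":0,"tz":0,"ax":0,"ay":0,"az":0},{"tx":0,"ty":0,"tz":0,"ax":0,"ay":0,"az":0}]'
python3 -m jog '[{"tx":0,"ty":0,"tz":0,"ax":0,"ay":0,"az":0},{"tx":0,"ty":0,"tz":0,"ax":0,"ay":0,"az":0},{"tx":0,"ty":0,"tz":0,"ax":0,"ay":0,"az":0},{"tx":0,"ty":0,"tz":0,"ax":0,"ay":0,"az":0}]' 0.3
python3 -m jog '[{"tx":0,"ty":-10,"tz":0,"ax":0,"ay":0,"az":0},{"tx":0,"ty":-25,"tz":0,"ax":0,"ay":0,"az":0},{"tx":0,"ty":-30,"tz":0,"ax":0,"ay":0,"az":0},{"tx":0,"ty":-40,"tz":0,"ax":0,"ay":0,"az":0},{"tx":0,"ty":-40,"tz":0,"ax":0,"ay":0,"az":0},{"tx":0,"ty":-30,"tz":0,"ax":0,"ay":0,"az":0},{"tx":0,"ty":0,"tz":0,"ax":0,"ay":0,"az":0}]'
python3 -c "
from h import *
look(['tray','long_block','flux_bottle'],'w11')
goto(.5845,.3835,-7.8)"
```

```text
time_s: 18.75
eef_pos: [0.572, -0.1645, 0.0186]
tcp_rot: [[-0.136, 0.004, 0.991], [-0.991, -0.001, -0.136], [0.001, -1.0, 0.004]]
contact_force: [-0.4, -0.1, -1.2]
width: 0.0386
time_s: 19.15
eef_pos: [0.5726, -0.1647, 0.0196]
tcp_rot: [[-0.136, 0.005, 0.991], [-0.991, -0.002, -0.136], [0.001, -1.0, 0.006]]
contact_force: [-0.6, 1.2, 0.9]
width: 0.0599
time_s: 19.85
eef_pos: [0.5709, -0.1636, 0.205]
tcp_rot: [[-0.135, 0.005, 0.991], [-0.991, -0.001, -0.135], [0.0, -1.0, 0.005]]
contact_force: [0.4, 1.1, 0.2]
width: 0.0601
tray 0.69 15651 ztop 0.0143 [array([ 613.6, -130.9]), array([157.3, 158. ]), np.float64(82.3)] loc [132. 300.] med [ 0.6122 -0.1235]
long_block 0.67 5367 ztop 0.041 [array([ 651.4, -136.2]), array([109.3,  41.4]), np.float64(82.2)] loc [151. 349.] med [ 0.6511 -0.1318]
flux_bottle 0.65 1349 ztop 0.0843 [array([ 572.4, -165.7]), array([18.1, 19.2]), np.float64(82.6)] loc [195. 277.] med [ 0.5725 -0.1655]
t 20.05 tcp [ 0.5681 -0.1632  0.1984] psi -7.76 tilt ydir [-0.0038  0.0017 -1.    ] j7 -0.01 w 0.0599 F [-0.4 -0.1  0.1]
ay total 0.001 | shift in current axes [-543.9    0.8  -57.5] |z of shift excluded [-543.9    0.8  -57.5]
shift in axes after turn [-543.9    0.   -57.9]
full rotvec [ 0.004  0.001 -0.001]
```

View pics/w11.png

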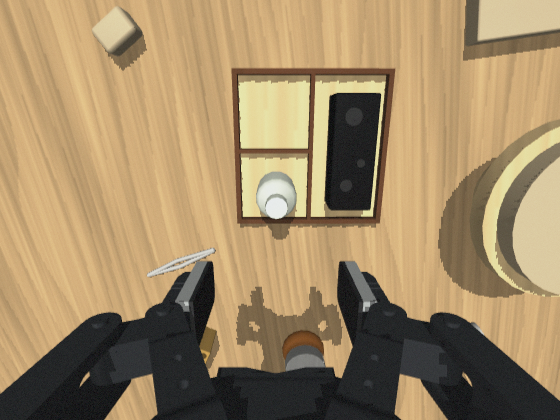

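```bash
python3 -m jog '[{"tx":-20,"ty":-3,"tz":-2,"ax":0,"ay":0,"az":0},{"tx":-42,"ty":-3,"tz":-5,"ax":0,"ay":0,"az":0},{"tx":-42,"ty":-3,"tz":-5,"ax":0,"ay":0,"az":0},{"tx":-42,"ty":-3,"tz":-5,"ax":0,"ay":0,"az":0},{"tx":-42,"ty":-3,"tz":-5,"ax":0,"ay":0,"az":0},{"tx":-42,"ty":-3,"tz":-5,"ax":0,"ay":0,"az":0},{"tx":-42,"ty":-3,"tz":-5,"ax":0,"ay":0,"az":0},{"tx":-42,"ty":-3,"tz":-5,"ax":0,"ay":0,"az":0},{"tx":-42,"ty":-3,"tz":-5,"ax":0,"ay":0,"az":0},{"tx":-42,"ty":-3,"tz":-5,"ax":0,"ay":0,"az":0},{"tx":-42,"ty":-3,"tz":-5,"ax":0,"ay":0,"az":0},{"tx":-42,"ty":0,"tz":-5,"ax":0,"ay":0,"az":0},{"tx":-30,"ty":0,"tz":-3,"ax":0,"ay":0,"az":0},{"tx":0,"ty":0,"tz":0,"ax":0,"ay":0,"az":0},{"tx":0,"ty":0,"tz":0,"ax":0,"ay":0,"az":0}]' 0
python3 - <<'E'
from h import *
c=look(['clamp_stand','pan','short_block'],'w12')
m=finder.cut_out('clamp_stand',c)[0]['mask']
P,u,v=cloud(c,m)
for a,b in [(.058,.08),(.045,.058),(.002,.016)]:
    q=P[(P[:,2]>a)&(P[:,2]<b)]; print(a,len(q),np.median(q[:,:2],0).round(4),q[:,:2].min(0).round(4),q[:,:2].max(0).round(4))
q=P[(P[:,2]>.047)&(P[:,2]<.057)]; h=P[P[:,2]>.068][:,:2]; h=(h.min(0)+h.max(0))/2
d=q[:,:2]-h; f=np.linalg.norm(d,axis=1)>.014; print("head",h.round(4),"jaw deg",np.degrees(np.arctan2(d[f,1],d[f,0])).round(0),np.linalg.norm(d[f],axis=1).max() if f.any() else None)
goto(h[0],h[1],-7.8,.06)
E
```

```text
time_s: 21.55
eef_pos: [0.5679, 0.3666, 0.2057]
tcp_rot: [[-0.14, -0.045, 0.989], [-0.99, -0.004, -0.14], [0.011, -0.999, -0.044]]
contact_force: [0.2, -0.3, -0.5]
width: 0.0851
clamp_stand 0.65 1181 ztop 0.0764 [array([585.3, 383.4]), array([18. , 18.1]), np.float64(38.4)] loc [170. 296.] med [0.5852 0.3834]
pan 0.64 5696 ztop 0.0085 [array([622.6, 224.6]), array([279.5, 122.7]), np.float64(79.2)] loc [340. 342.] med [0.6129 0.1547]
short_block 0.96 2271 ztop 0.0368 [array([445.1, 366.5]), array([40.8, 49.5]), np.float64(69.0)] loc [203. 170.] med [0.4461 0.3673]
0.058 454 [0.5851 0.3835] [0.5757 0.3725] [0.595  0.3921]
0.045 160 [0.5981 0.3923] [0.5763 0.3841] [0.6092 0.4004]
0.002 727 [0.5834 0.3898] [0.5648 0.3654] [0.6053 0.4028]
head [0.5851 0.3823] jaw deg [40. 40. 39. 38. 36. 40. 40. 39. 38. 37. 35. 40. 40. 39. 38. 37. 35. 34.
 40. 40. 39. 38. 36. 35. 34. 33. 41. 41. 39. 38. 36. 35. 34. 32. 41. 41.
 40. 38. 36. 35. 33. 32. 41. 41. 39. 37. 36. 34. 33. 32. 42. 41. 40. 38.
 36. 34. 33. 32. 42. 42. 40. 38. 36. 34. 32. 31. 42. 42. 40. 37. 35. 34.
 32. 31. 44. 42. 40. 38. 35. 34. 32. 31. 43. 40. 37. 36. 33. 31. 37. 35.
 33. 31. 32. 30.] 0.029893242551409654
t 21.8 tcp [0.5693 0.3648 0.2076] psi -8.26 tilt ydir [-0.0424 -0.0037 -0.9991] j7 -0.95 w 0.0852 F [-0.2 -0.9  0.5]
ay total -0.008 | shift in current axes [-21.  146.7  19.2] |z of shift excluded [-19.5  -0.7  13.1]
shift in axes after turn [-19.4 147.6  13.3]
full rotvec [ 0.041 -0.008  0.01 ]
```

View pics/w12.png

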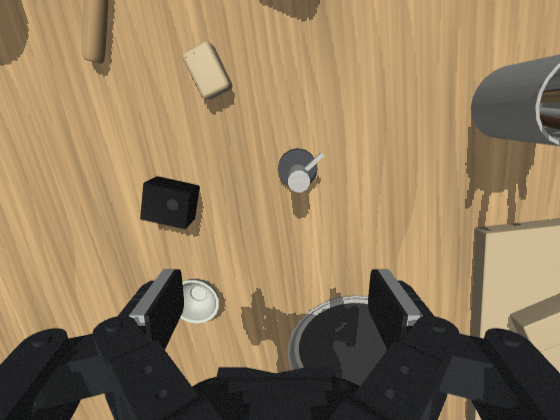

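```bash
python3 -m jog '[{"tx":-19,"ty":0,"tz":13,"ax":0.041,"ay":0,"az":0.01},{"tx":0,"ty":0,"tz":0,"ax":0,"ay":0.13,"az":0},{"tx":0,"ty":0,"tz":0,"ax":0,"ay":0.13,"az":0},{"tx":0,"ty":0,"tz":0,"ax":0,"ay":0.13,"az":0},{"tx":0,"ty":0,"tz":0,"ax":0,"ay":0.13,"az":0},{"tx":0,"ty":0,"tz":0,"ax":0,"ay":0.13,"az":0},{"tx":0,"ty":0,"tz":0,"ax":0,"ay":0.13,"az":0},{"tx":0,"ty":0,"tz":0,"ax":0,"ay":0,"az":0}]' 0
cat > cl.py <<'E'
from h import *
import sys
c=look(['clamp_stand'],sys.argv[1])
m=finder.cut_out('clamp_stand',c)[0]['mask']
P,u,v=cloud(c,m)
z0=np.percentile(P[:,2],97)-.076
q=P[(P[:,2]>z0+.047)&(P[:,2]<z0+.057)]; h=P[P[:,2]>z0+.071][:,:2]; h,r=cv2.minEnclosingCircle((h*1000).astype(np.float32)); h=np.array(h)/1000
d=q[:,:2]-h; d=d[np.linalg.norm(d,axis=1)>.014]; print("head",h.round(4),r,"jaw deg",np.degrees(np.arctan2(*d.mean(0)[::-1])),np.linalg.norm(d,axis=1).max() if len(d) else None)
goto(h[0],h[1],-53,.042)
E
python3 cl.py w13
```

```text
time_s: 22.6
eef_pos: [0.5907, 0.3721, 0.2097]
tcp_rot: [[-0.824, 0.007, 0.567], [-0.567, -0.001, -0.824], [-0.005, -1.0, 0.005]]
contact_force: [0.1, 1.1, 0.4]
width: 0.0856
clamp_stand 0.7 1144 ztop 0.0764 [array([585.9, 383. ]), array([18.1, 17.8]), np.float64(87.1)] loc [190. 260.] med [0.5863 0.3829]
head [0.5852 0.3824] 9.83021354675293 jaw deg 36.123976544221215 0.029898558397974808
t 22.75 tcp [0.5905 0.3726 0.2095] psi -55.11 tilt ydir [ 0.0063 -0.0014 -1.    ] j7 -1.73 w 0.0856 F [-0.6  0.2  0.6]
ay total -0.037 | shift in current axes [ -0.5 167.4 -11.9] |z of shift excluded [ -1.2  -0.  -11.1]
shift in axes after turn [ -1.6 167.5 -11.1]
full rotvec [-0.005 -0.037 -0.004]
```

Jaw ≈36.5°, so ψ ≈ -53.5. Descend.

```bash
python3 -m jog '[{"tx":-1,"ty":15,"tz":-11,"ax":-0.005,"ay":-0.03,"az":-0.004},{"tx":0,"ty":35,"tz":0,"ax":0,"ay":0,"az":0},{"tx":0,"ty":35,"tz":0,"ax":0,"ay":0,"az":0},{"tx":0,"ty":20,"tz":0,"ax":0,"ay":0,"az":0},{"tx":0,"ty":0,"tz":0,"ax":0,"ay":0,"az":0}]' 0
python3 cl.py w14
```

```text
time_s: 23.25
eef_pos: [0.5825, 0.3852, 0.0979]
tcp_rot: [[-0.791, -0.002, 0.612], [-0.612, 0.003, -0.791], [-0.0, -1.0, -0.004]]
contact_force: [-0.2, 0.9, -0.1]
width: 0.0853
clamp_stand 0.94 2876 ztop 0.0762 [array([586.1, 383. ]), array([18.6, 18.2]), np.float64(73.7)] loc [225. 280.] med [0.5864 0.3836]
head [0.5852 0.3826] 10.089810371398926 jaw deg 36.10225538563751 0.030005596552438372
t 23.4 tcp [0.5847 0.3866 0.1028] psi -52.38 tilt ydir [ 0.0034  0.0064 -1.    ] j7 -1.73 w 0.0854 F [0.6 0.5 0.7]
ay total 0.011 | shift in current axes [ 2.5 60.8  3.6] |z of shift excluded [ 2.1 -0.   3.4]
shift in axes after turn [ 2.1 60.8  3.5]
full rotvec [ 0.003  0.011 -0.007]
```

```bash
python3 -m jog '[{"tx":1,"ty":10,"tz":3,"ax":0.003,"ay":0.02,"az":-0.007},{"tx":1,"ty":20,"tz":0,"ax":0,"ay":0,"az":0},{"tx":0,"ty":18,"tz":0,"ax":0,"ay":0,"az":0},{"tx":0,"ty":8,"tz":0,"ax":0,"ay":0,"az":0},{"tx":0,"ty":0,"tz":0,"ax":0,"ay":0,"az":0},{"tx":0,"ty":0,"tz":0,"ax":0,"ay":0,"az":0}]' 0
python3 -c "
from h import *
goto(.5856,.3828,-53.5,.042)
look(['clamp_stand'],'w15')"
```

```text
time_s: 24.0
eef_pos: [0.5884, 0.3849, 0.0494]
tcp_rot: [[-0.806, 0.007, 0.592], [-0.592, 0.004, -0.806], [-0.008, -1.0, 0.001]]
contact_force: [0.1, 0.0, 0.6]
width: 0.0856
t 24.0 tcp [0.5884 0.3849 0.0494] psi -53.68 tilt ydir [ 0.0067  0.0037 -1.    ] j7 -1.77 w 0.0856 F [0.1 0.  0.6]
ay total -0.003 | shift in current axes [3.5 7.3 0. ] |z of shift excluded [ 3.5 -0.   0. ]
shift in axes after turn [3.5 7.4 0. ]
full rotvec [-0.001 -0.003 -0.008]
clamp_stand 0.68 5319 ztop 0.0761 [array([585.6, 383.1]), array([19., 19.]), np.float64(15.9)] loc [262. 270.] med [0.5868 0.3836]
```

View pics/w15.png

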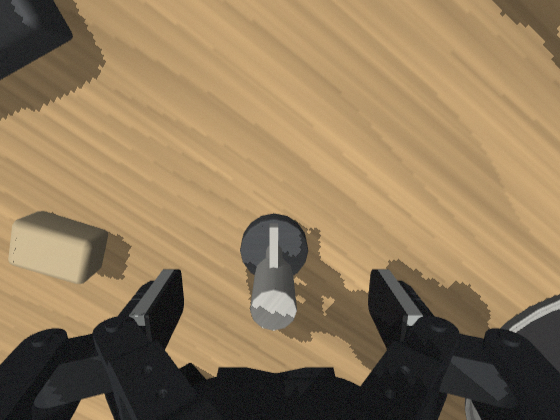

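Stand centred, jaw straight up the image (perpendicular to closing). Grip and lift.

```bash
python3 -m jog '[{"tx":3,"ty":6,"tz":0,"ax":-0.001,"ay":0,"az":-0.008},{"tx":0,"ty":0,"tz":0,"ax":0,"ay":0,"az":0},{"tx":0,"ty":0,"tz":0,"ax":0,"ay":0,"az":0}]' 0
python3 -m jog '[{"tx":0,"ty":0,"tz":0,"ax":0,"ay":0,"az":0},{"tx":0,"ty":0,"tz":0,"ax":0,"ay":0,"az":0},{"tx":0,"ty":0,"tz":0,"ax":0,"ay":0,"az":0},{"tx":0,"ty":0,"tz":0,"ax":0,"ay":0,"az":0},{"tx":0,"ty":0,"tz":0,"ax":0,"ay":0,"az":0},{"tx":0,"ty":0,"tz":0,"ax":0,"ay":0,"az":0},{"tx":0,"ty":0,"tz":0,"ax":0,"ay":0,"az":0},{"tx":0,"ty":0,"tz":0,"ax":0,"ay":0,"az":0},{"tx":0,"ty":0,"tz":0,"ax":0,"ay":0,"az":0}]' 1 60
python3 -m jog '[{"tx":0,"ty":-12,"tz":0,"ax":0,"ay":0,"az":0},{"tx":0,"ty":-30,"tz":0,"ax":0,"ay":0,"az":0},{"tx":0,"ty":-40,"tz":0,"ax":0,"ay":0,"az":0},{"tx":0,"ty":-40,"tz":0,"ax":0,"ay":0,"az":0},{"tx":0,"ty":-30,"tz":0,"ax":0,"ay":0,"az":0},{"tx":0,"ty":0,"tz":0,"ax":0,"ay":0,"az":0}]'
python3 cl.py w16; python3 -c "
from h import *
goto(.5809,-.0885,-7.8,.15)"
```

```text
time_s: 24.4
eef_pos: [0.5866, 0.3836, 0.0448]
tcp_rot: [[-0.806, 0.001, 0.592], [-0.592, 0.001, -0.806], [-0.002, -1.0, 0.0]]
contact_force: [-0.8, 0.5, 0.5]
width: 0.0856
time_s: 25.3
eef_pos: [0.5868, 0.3838, 0.0454]
tcp_rot: [[-0.806, 0.002, 0.592], [-0.592, 0.001, -0.806], [-0.002, -1.0, 0.0]]
contact_force: [-0.3, 0.6, 0.2]
width: 0.0186
time_s: 25.9
eef_pos: [0.5847, 0.3825, 0.2035]
tcp_rot: [[-0.805, -0.003, 0.593], [-0.593, -0.001, -0.805], [0.003, -1.0, -0.001]]
contact_force: [0.5, 0.7, -2.3]
width: 0.0185
clamp_stand 0.63 5167 ztop 0.2345 [array([584.4, 381. ]), array([19.6, 17.7]), np.float64(39.0)] loc [264. 276.] med [0.5854 0.3818]
head [0.5837 0.381 ] 10.521727561950684 jaw deg 35.65267621181978 0.03018652458276114
t 26.05 tcp [0.5829 0.3807 0.1968] psi -53.63 tilt ydir [-0.0099 -0.0065 -0.9999] j7 -1.72 w 0.0179 F [-0.6  0.4 -3. ]
ay total -0.011 | shift in current axes [ -2.6 154.7   0.3] |z of shift excluded [-0.8 -0.   0.2]
shift in axes after turn [ -0.8 154.8   0.3]
full rotvec [ 0.001 -0.011  0.012]
t 26.05 tcp [0.5829 0.3807 0.1968] psi -53.63 tilt ydir [-0.0099 -0.0065 -0.9999] j7 -1.72 w 0.0179 F [-0.6  0.4 -3. ]
ay total -0.8 | shift in current axes [279.2  49.8 376.7] |z of shift excluded [279.8   3.  376.6]
shift in axes after turn [465.1  46.8  61.7]
full rotvec [ 0.005 -0.8    0.011]
```

View pics/w16.png

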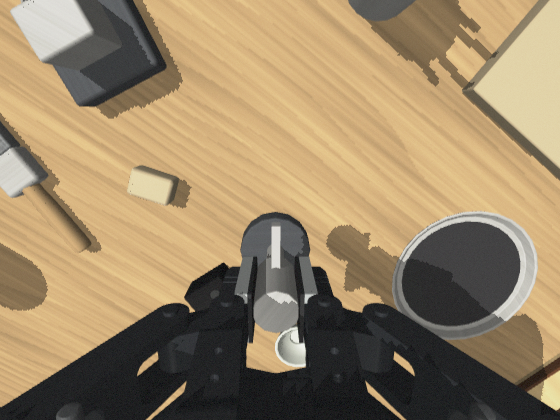

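```bash
python3 -m jog '[{"tx":0,"ty":0,"tz":0,"ax":0.005,"ay":-0.133,"az":0.011},{"tx":0,"ty":0,"tz":0,"ax":0,"ay":-0.133,"az":0},{"tx":0,"ty":0,"tz":0,"ax":0,"ay":-0.133,"az":0},{"tx":0,"ty":0,"tz":0,"ax":0,"ay":-0.133,"az":0},{"tx":0,"ty":0,"tz":0,"ax":0,"ay":-0.133,"az":0},{"tx":0,"ty":0,"tz":0,"ax":0,"ay":-0.133,"az":0},{"tx":20,"ty":0,"tz":2,"ax":0,"ay":0,"az":0},{"tx":37,"ty":0,"tz":5,"ax":0,"ay":0,"az":0},{"tx":37,"ty":0,"tz":5,"ax":0,"ay":0,"az":0},{"tx":37,"ty":0,"tz":5,"ax":0,"ay":0,"az":0},{"tx":37,"ty":0,"tz":5,"ax":0,"ay":0,"az":0},{"tx":37,"ty":0,"tz":5,"ax":0,"ay":0,"az":0},{"tx":37,"ty":0,"tz":5,"ax":0,"ay":0,"az":0},{"tx":37,"ty":0,"tz":5,"ax":0,"ay":0,"az":0},{"tx":37,"ty":0,"tz":5,"ax":0,"ay":0,"az":0},{"tx":37,"ty":0,"tz":5,"ax":0,"ay":0,"az":0},{"tx":37,"ty":0,"tz":5,"ax":0,"ay":0,"az":0},{"tx":37,"ty":0,"tz":5,"ax":0,"ay":0,"az":0},{"tx":30,"ty":0,"tz":4,"ax":0,"ay":0,"az":0},{"tx":0,"ty":0,"tz":0,"ax":0,"ay":0,"az":0}]'
python3 -c "
from h import *
goto(.5809,-.0885,-7.8,.1)"
```

```text
time_s: 28.05
eef_pos: [0.5743, -0.1077, 0.1572]
tcp_rot: [[-0.098, -0.066, 0.993], [-0.995, -0.021, -0.1], [0.027, -0.998, -0.064]]
contact_force: [0.6, -0.1, -2.9]
width: 0.0183
t 28.05 tcp [ 0.5743 -0.1077  0.1572] psi -5.75 tilt ydir [-0.0662 -0.0208 -0.9976] j7 -0.13 w 0.0183 F [ 0.6 -0.1 -2.9]
ay total 0.036 | shift in current axes [-21.3  56.2   8.3] |z of shift excluded [-19.7  -0.8   4.6]
shift in axes after turn [-19.9  57.2   3.9]
full rotvec [0.063 0.037 0.028]
```

```bash
python3 -m jog '[{"tx":-10,"ty":-2,"tz":2,"ax":0.032,"ay":0.018,"az":0.014},{"tx":-10,"ty":0,"tz":2,"ax":0.031,"ay":0.018,"az":0.014},{"tx":0,"ty":0,"tz":0,"ax":0,"ay":0,"az":0}]'
python3 cl.py w17
python3 -c "
from h import *
goto(.5809,-.0885,-7.8,.1)"
```

```text
time_s: 28.35
eef_pos: [0.5771, -0.0886, 0.1523]
tcp_rot: [[-0.14, -0.009, 0.99], [-0.99, 0.003, -0.139], [-0.002, -1.0, -0.009]]
contact_force: [0.3, -0.3, -2.5]
width: 0.0184
clamp_stand 0.81 5119 ztop 0.1833 [array([577.6, -91. ]), array([19.6, 17.6]), np.float64(83.1)] loc [262. 271.] med [ 0.5778 -0.0891]
head [ 0.5775 -0.0914] 10.328760147094727 jaw deg 82.69827759959313 0.0301922828222505
t 28.5 tcp [ 0.5777 -0.09    0.153 ] psi -8.02 tilt ydir [-0.0088  0.0015 -1.    ] j7 -0.17 w 0.0183 F [ 1.  -0.4 -3.4]
ay total 0.785 | shift in current axes [  1.4 111.    1. ] |z of shift excluded [ 1.3 -0.   0. ]
shift in axes after turn [  0.9 111.    1. ]
full rotvec [0.009 0.785 0.003]
t 28.5 tcp [ 0.5777 -0.09    0.153 ] psi -8.02 tilt ydir [-0.0088  0.0015 -1.    ] j7 -0.17 w 0.0183 F [ 1.  -0.4 -3.4]
ay total -0.004 | shift in current axes [-2.  53.   3.5] |z of shift excluded [-2. -0.  3.]
shift in axes after turn [-2. 53.  3.]
full rotvec [ 0.009 -0.004 -0.   ]
```

View pics/w17.png

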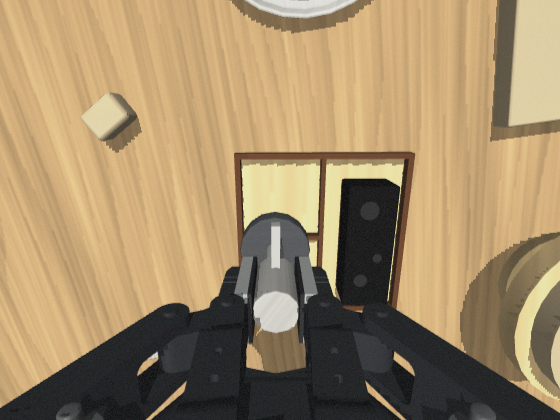

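```bash
python3 -m jog '[{"tx":-2,"ty":10,"tz":3,"ax":0.009,"ay":-0.004,"az":0},{"tx":0,"ty":22,"tz":0,"ax":0,"ay":0,"az":0},{"tx":0,"ty":22,"tz":0,"ax":0,"ay":0,"az":0},{"tx":0,"ty":22,"tz":0,"ax":0,"ay":0,"az":0},{"tx":0,"ty":12,"tz":0,"ax":0,"ay":0,"az":0},{"tx":0,"ty":0,"tz":0,"ax":0,"ay":0,"az":0}]'
python3 -c "
from h import *
goto(.5809,-.088,-7.8,.0495)"
```

```text
time_s: 29.1
eef_pos: [0.5816, -0.088, 0.0585]
tcp_rot: [[-0.132, -0.0, 0.991], [-0.991, -0.0, -0.132], [0.0, -1.0, -0.0]]
contact_force: [-1.0, -0.4, -2.4]
width: 0.0183
t 29.1 tcp [ 0.5816 -0.088   0.0585] psi -7.58 tilt ydir [-4.e-04 -2.e-04 -1.e+00] j7 -0.22 w 0.0183 F [-1.  -0.4 -2.4]
ay total 0.004 | shift in current axes [ 0.1  9.  -0.7] |z of shift excluded [ 0.1  0.  -0.7]
shift in axes after turn [ 0.1  9.  -0.7]
full rotvec [0.    0.004 0.   ]
```

```bash
python3 -m jog '[{"tx":0,"ty":5,"tz":-1,"ax":0,"ay":0,"az":0},{"tx":0,"ty":3,"tz":0,"ax":0,"ay":0,"az":0},{"tx":0,"ty":1,"tz":0,"ax":0,"ay":0,"az":0},{"tx":0,"ty":0,"tz":0,"ax":0,"ay":0,"az":0}]'
python3 -m jog '[{"tx":0,"ty":0,"tz":0,"ax":0,"ay":0,"az":0},{"tx":0,"ty":0,"tz":0,"ax":0,"ay":0,"az":0},{"tx":0,"ty":0,"tz":0,"ax":0,"ay":0,"az":0},{"tx":0,"ty":0,"tz":0,"ax":0,"ay":0,"az":0}]' 0.5
python3 -m jog '[{"tx":0,"ty":-10,"tz":0,"ax":0,"ay":0,"az":0},{"tx":0,"ty":-25,"tz":0,"ax":0,"ay":0,"az":0},{"tx":0,"ty":-40,"tz":0,"ax":0,"ay":0,"az":0},{"tx":0,"ty":-45,"tz":0,"ax":0,"ay":0,"az":0},{"tx":0,"ty":-40,"tz":0,"ax":0,"ay":0,"az":0},{"tx":0,"ty":-20,"tz":0,"ax":0,"ay":0,"az":0},{"tx":0,"ty":0,"tz":0,"ax":0,"ay":0,"az":0}]'
python3 -c "
from h import *
look(['tray','long_block','flux_bottle','clamp_stand'],'w18')
goto(.442,-.344,60)"
```

```text
time_s: 29.5
eef_pos: [0.5821, -0.0879, 0.0508]
tcp_rot: [[-0.132, 0.002, 0.991], [-0.991, -0.001, -0.132], [0.0, -1.0, 0.002]]
contact_force: [-0.5, -0.2, -2.6]
width: 0.018
time_s: 29.9
eef_pos: [0.5841, -0.0882, 0.0534]
tcp_rot: [[-0.132, 0.007, 0.991], [-0.991, -0.002, -0.132], [0.001, -1.0, 0.007]]
contact_force: [0.6, 0.1, 0.2]
width: 0.0425
time_s: 30.6
eef_pos: [0.5821, -0.0871, 0.2448]
tcp_rot: [[-0.13, 0.008, 0.991], [-0.991, -0.001, -0.13], [0.0, -1.0, 0.008]]
contact_force: [-0.2, 0.6, 0.8]
width: 0.0425
tray 0.64 8847 ztop 0.0144 [array([ 613.3, -130.2]), array([157.4, 157.2]), np.float64(82.2)] loc [201. 296.] med [ 0.6097 -0.1204]
long_block 0.8 3438 ztop 0.041 [array([ 651.2, -135.4]), array([110.3,  40.8]), np.float64(82.0)] loc [216. 337.] med [ 0.6516 -0.1298]
flux_bottle 0.65 1145 ztop 0.0842 [array([ 572.4, -164.5]), array([17.2, 16.8]), np.float64(36.4)] loc [249. 275.] med [ 0.5723 -0.1637]
clamp_stand 0.89 861 ztop 0.0803 [array([582.5, -89.5]), array([16.8, 17.7]), np.float64(33.1)] loc [186. 273.] med [ 0.5824 -0.089 ]
t 30.85 tcp [ 0.5799 -0.0872  0.239 ] psi -7.49 tilt ydir [-4.e-04  4.e-04 -1.e+00] j7 -0.15 w 0.0427 F [-0.5  0.1 -0.2]
ay total -1.178 | shift in current axes [ 2.726e+02 -1.000e-01 -1.032e+02] |z of shift excluded [ 2.726e+02 -1.000e-01 -1.032e+02]
shift in axes after turn [   9.     0.  -291.4]
full rotvec [ 0.000e+00 -1.178e+00 -1.000e-03]
```

View pics/w18.png

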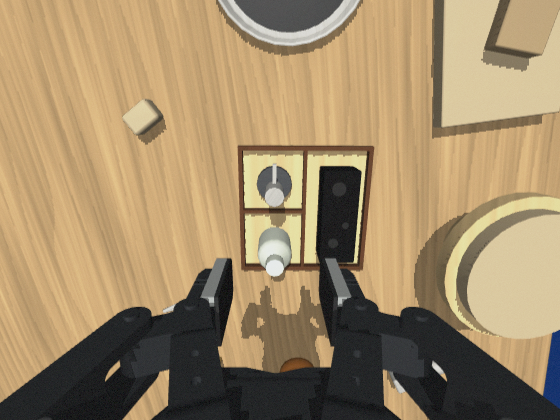

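```bash
python3 -m jog '[{"tx":18,"ty":0,"tz":-7,"ax":0,"ay":0,"az":0},{"tx":34,"ty":0,"tz":-13,"ax":0,"ay":0,"az":0},{"tx":34,"ty":0,"tz":-13,"ax":0,"ay":0,"az":0},{"tx":34,"ty":0,"tz":-13,"ax":0,"ay":0,"az":0},{"tx":34,"ty":0,"tz":-13,"ax":0,"ay":0,"az":0},{"tx":34,"ty":0,"tz":-13,"ax":0,"ay":0,"az":0},{"tx":34,"ty":0,"tz":-13,"ax":0,"ay":0,"az":0},{"tx":34,"ty":0,"tz":-13,"ax":0,"ay":0,"az":0},{"tx":16,"ty":0,"tz":-6,"ax":0,"ay":0,"az":0},{"tx":0,"ty":0,"tz":0,"ax":0,"ay":0.137,"az":0},{"tx":0,"ty":0,"tz":0,"ax":0,"ay":0.137,"az":0},{"tx":0,"ty":0,"tz":0,"ax":0,"ay":0.137,"az":0},{"tx":0,"ty":0,"tz":0,"ax":0,"ay":0,"az":0},{"tx":0,"ty":0,"tz":0,"ax":0,"ay":0,"az":0}]' 0
python3 -c "
from h import *
look(['doming_block','squat_jar'],'w19')
goto(.442,-.344,-31,.1)"
```

```text
time_s: 32.25
eef_pos: [0.4264, -0.3499, 0.2178]
tcp_rot: [[-0.524, -0.029, 0.851], [-0.852, 0.02, -0.523], [-0.002, -0.999, -0.035]]
contact_force: [-1.1, 0.6, 0.4]
width: 0.0856
doming_block 0.89 1622 ztop 0.0432 [array([ 443.4, -348. ]), array([40.8, 38.7]), np.float64(58.3)] loc [179. 296.] med [ 0.4438 -0.3469]
squat_jar 0.93 2572 ztop 0.0429 [array([ 577.4, -380.6]), array([46.3, 45.5]), np.float64(47.8)] loc [136. 425.] med [ 0.5772 -0.38  ]
t 32.4 tcp [ 0.4267 -0.3499  0.2184] psi -31.64 tilt ydir [-0.0284  0.0192 -0.9994] j7 0.02 w 0.0853 F [-0.2  0.5  0. ]
ay total -0.011 | shift in current axes [-12.9 118.   14. ] |z of shift excluded [-13.1  -0.3   9.9]
shift in axes after turn [-13.  118.4  10.1]
full rotvec [ 0.034 -0.011 -0.002]
```

View pics/w19.png

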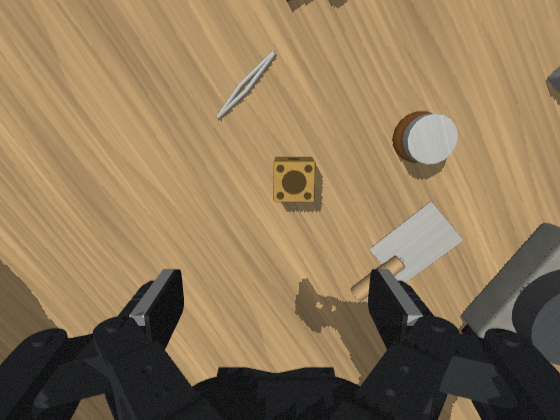

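```bash
python3 -m jog '[{"tx":-8,"ty":10,"tz":10,"ax":0.034,"ay":0,"az":-0.002},{"tx":0,"ty":35,"tz":5,"ax":0,"ay":0,"az":0},{"tx":0,"ty":40,"tz":0,"ax":0,"ay":0,"az":0},{"tx":0,"ty":30,"tz":0,"ax":0,"ay":0,"az":0},{"tx":0,"ty":0,"tz":0,"ax":0,"ay":0,"az":0},{"tx":0,"ty":0,"tz":0,"ax":0,"ay":0,"az":0}]' 0
python3 -c "
from h import *
look(['doming_block','squat_jar'],'w20')
goto(.4434,-.348,-31.7,.012)"
```

```text
time_s: 33.0
eef_pos: [0.4463, -0.3514, 0.1023]
tcp_rot: [[-0.514, 0.005, 0.858], [-0.858, -0.004, -0.514], [0.001, -1.0, 0.006]]
contact_force: [-0.2, -0.5, 1.0]
width: 0.0852
doming_block 0.93 3922 ztop 0.043 [array([ 443.2, -347.8]), array([41.4, 40.4]), np.float64(58.4)] loc [219. 270.] med [ 0.444  -0.3465]
squat_jar 0.88 5965 ztop 0.0427 [array([ 577.6, -380.6]), array([45.9, 46.9]), np.float64(38.6)] loc [164. 459.] med [ 0.5771 -0.3793]
t 33.15 tcp [ 0.4467 -0.352   0.1033] psi -31.01 tilt ydir [ 0.0067 -0.0054 -1.    ] j7 -0.02 w 0.0855 F [ 0.   0.5 -0.2]
ay total 0.012 | shift in current axes [-1.8 91.3 -5.6] |z of shift excluded [-1.7 -0.  -4.9]
shift in axes after turn [-1.6 91.3 -4.9]
full rotvec [-0.009  0.012  0.001]
```

```bash
python3 -m jog '[{"tx":-2,"ty":15,"tz":-5,"ax":-0.009,"ay":0.012,"az":0},{"tx":0,"ty":25,"tz":0,"ax":0,"ay":0,"az":0},{"tx":0,"ty":25,"tz":0,"ax":0,"ay":0,"az":0},{"tx":0,"ty":15,"tz":0,"ax":0,"ay":0,"az":0},{"tx":0,"ty":6,"tz":0,"ax":0,"ay":0,"az":0},{"tx":0,"ty":0,"tz":0,"ax":0,"ay":0,"az":0},{"tx":0,"ty":0,"tz":0,"ax":0,"ay":0,"az":0}]' 0
python3 -c "
from h import *
goto(.4433,-.348,-31.7,.012)"
```

```text
time_s: 33.85
eef_pos: [0.4461, -0.3491, 0.0182]
tcp_rot: [[-0.528, 0.005, 0.849], [-0.849, -0.006, -0.528], [0.002, -1.0, 0.008]]
contact_force: [0.5, -0.0, 0.5]
width: 0.0854
t 33.85 tcp [ 0.4461 -0.3491  0.0182] psi -31.86 tilt ydir [ 0.0053 -0.0061 -1.    ] j7 -0.07 w 0.0854 F [ 0.5 -0.   0.5]
ay total -0.003 | shift in current axes [ 0.5  6.2 -3. ] |z of shift excluded [ 0.6 -0.  -3. ]
shift in axes after turn [ 0.6  6.2 -3. ]
full rotvec [-0.008 -0.003  0.002]
```

```bash
python3 -m jog '[{"tx":0.5,"ty":5,"tz":-3,"ax":-0.008,"ay":0,"az":0.002},{"tx":0,"ty":0,"tz":0,"ax":0,"ay":0,"az":0},{"tx":0,"ty":0,"tz":0,"ax":0,"ay":0,"az":0}]' 0
python3 -m jog '[{"tx":0,"ty":0,"tz":0,"ax":0,"ay":0,"az":0},{"tx":0,"ty":0,"tz":0,"ax":0,"ay":0,"az":0},{"tx":0,"ty":0,"tz":0,"ax":0,"ay":0,"az":0},{"tx":0,"ty":0,"tz":0,"ax":0,"ay":0,"az":0},{"tx":0,"ty":0,"tz":0,"ax":0,"ay":0,"az":0},{"tx":0,"ty":0,"tz":0,"ax":0,"ay":0,"az":0},{"tx":0,"ty":0,"tz":0,"ax":0,"ay":0,"az":0}]' 1 80
python3 -m jog '[{"tx":0,"ty":-12,"tz":0,"ax":0,"ay":0,"az":0},{"tx":0,"ty":-30,"tz":0,"ax":0,"ay":0,"az":0},{"tx":0,"ty":-40,"tz":0,"ax":0,"ay":0,"az":0},{"tx":0,"ty":-40,"tz":0,"ax":0,"ay":0,"az":0},{"tx":0,"ty":-40,"tz":0,"ax":0,"ay":0,"az":0},{"tx":0,"ty":0,"tz":0,"ax":0,"ay":0,"az":0}]'
python3 -c "
from h import *
look(['doming_block'],'w21')
goto(.6265,.172,-2,.15)"
```

```text
time_s: 34.15
eef_pos: [0.4442, -0.3487, 0.0149]
tcp_rot: [[-0.528, 0.002, 0.849], [-0.849, -0.002, -0.528], [0.001, -1.0, 0.002]]
contact_force: [-0.8, -0.1, 0.1]
width: 0.0857
time_s: 34.85
eef_pos: [0.4446, -0.3491, 0.016]
tcp_rot: [[-0.528, 0.002, 0.849], [-0.849, -0.003, -0.528], [0.001, -1.0, 0.003]]
contact_force: [-0.1, 0.4, 1.8]
width: 0.0404
time_s: 35.45
eef_pos: [0.4408, -0.3459, 0.1822]
tcp_rot: [[-0.527, -0.006, 0.85], [-0.85, 0.005, -0.527], [-0.001, -1.0, -0.007]]
contact_force: [1.3, 0.8, -5.5]
width: 0.0406
doming_block 0.78 10975 ztop 0.209 [array([ 442. , -346.6]), array([43. , 41.5]), np.float64(58.2)] loc [282. 276.] med [ 0.443 -0.344]
t 35.55 tcp [ 0.4385 -0.3444  0.1766] psi -31.83 tilt ydir [-0.0119  0.0091 -0.9999] j7 -0.01 w 0.0406 F [-1.4 -0.1 -6.1]
ay total -0.521 | shift in current axes [-537.9   29.1 -112.2] |z of shift excluded [-537.9    2.4 -112.6]
shift in axes after turn [-522.7   26.6  169.9]
full rotvec [ 0.014 -0.521 -0.005]
```

View pics/w21.png

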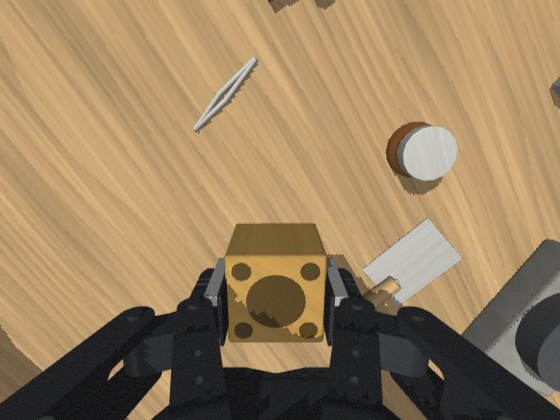

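```bash
python3 -m jog '[{"tx":0,"ty":0,"tz":0,"ax":0.014,"ay":-0.13,"az":-0.005},{"tx":0,"ty":0,"tz":0,"ax":0,"ay":-0.13,"az":0},{"tx":0,"ty":0,"tz":0,"ax":0,"ay":-0.13,"az":0},{"tx":0,"ty":0,"tz":0,"ax":0,"ay":-0.13,"az":0},{"tx":-18,"ty":-2,"tz":6,"ax":0,"ay":0,"az":0},{"tx":-35,"ty":-2,"tz":11,"ax":0,"ay":0,"az":0},{"tx":-35,"ty":-2,"tz":11,"ax":0,"ay":0,"az":0},{"tx":-35,"ty":-2,"tz":11,"ax":0,"ay":0,"az":0},{"tx":-35,"ty":-2,"tz":11,"ax":0,"ay":0,"az":0},{"tx":-35,"ty":-2,"tz":11,"ax":0,"ay":0,"az":0},{"tx":-35,"ty":-2,"tz":11,"ax":0,"ay":0,"az":0},{"tx":-35,"ty":-2,"tz":11,"ax":0,"ay":0,"az":0},{"tx":-35,"ty":-2,"tz":11,"ax":0,"ay":0,"az":0},{"tx":-35,"ty":-2,"tz":11,"ax":0,"ay":0,"az":0},{"tx":-35,"ty":-2,"tz":11,"ax":0,"ay":0,"az":0},{"tx":-35,"ty":-2,"tz":11,"ax":0,"ay":0,"az":0},{"tx":-35,"ty":0,"tz":11,"ax":0,"ay":0,"az":0},{"tx":-35,"ty":0,"tz":11,"ax":0,"ay":0,"az":0},{"tx":-20,"ty":0,"tz":8,"ax":0,"ay":0,"az":0},{"tx":0,"ty":0,"tz":0,"ax":0,"ay":0,"az":0}]'
python3 -c "
from h import *
look(['pan'],'w22')
goto(.6265,.172,-2,.1)"
```

```text
time_s: 37.55
eef_pos: [0.5866, 0.1789, 0.1632]
tcp_rot: [[-0.036, -0.064, 0.997], [-0.999, 0.021, -0.035], [-0.019, -0.998, -0.065]]
contact_force: [-0.1, 0.8, -5.2]
width: 0.0407
pan 0.92 13968 ztop 0.011 [array([643.1, 159.1]), array([112.6, 165.9]), np.float64(54.7)] loc [211. 353.] med [0.6682 0.1707]
t 37.65 tcp [0.5864 0.1756 0.1632] psi -2.14 tilt ydir [-0.0644  0.0189 -0.9977] j7 -0.55 w 0.0406 F [ 0.4 -0.1 -6.2]
ay total -0.002 | shift in current axes [ 3.1 60.4 44.3] |z of shift excluded [ 2.  -2.7 40.2]
shift in axes after turn [ 2.2 63.2 40.2]
full rotvec [ 0.065 -0.003 -0.017]
```

View pics/w22.png

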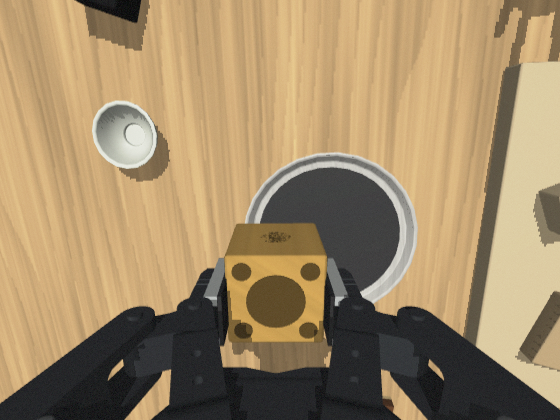

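```bash
python3 -m jog '[{"tx":0,"ty":0,"tz":20,"ax":0.033,"ay":-0.001,"az":-0.008},{"tx":2,"ty":0,"tz":20,"ax":0.032,"ay":-0.001,"az":-0.008},{"tx":0,"ty":25,"tz":0,"ax":0,"ay":0,"az":0},{"tx":0,"ty":25,"tz":0,"ax":0,"ay":0,"az":0},{"tx":0,"ty":0,"tz":0,"ax":0,"ay":0,"az":0},{"tx":0,"ty":0,"tz":0,"ax":0,"ay":0,"az":0}]'
cat > pan.py <<'E'
from h import *
from scipy.optimize import least_squares
def pan():
    c=cap('wrist'); r=finder.cut_out('pan',c)[0]; cv2.imwrite('pics/pan.png',c['frame'])
    P,_,_=cloud(c,r['mask']); q=P[(P[:,2]>.009)&(P[:,2]<.016)][:,:2]
    f=least_squares(lambda p:np.hypot(q[:,0]-p[0],q[:,1]-p[1])-p[2],[.6265,.14,.083],loss='soft_l1',f_scale=.003)
    print("pan fit",f.x.round(4),len(q),"rms",np.sqrt(np.mean(f.fun**2)).round(4),"floor z",np.median(P[:,2]).round(4)); return f.x
E
python3 -c "
from pan import *
p=pan()
goto(p[0],p[1]+.033,-2,.019)"
```

```text
time_s: 38.25
eef_pos: [0.628, 0.1629, 0.1077]
tcp_rot: [[-0.047, 0.001, 0.999], [-0.999, -0.007, -0.047], [0.007, -1.0, 0.001]]
contact_force: [0.5, 0.6, -4.6]
width: 0.0405
pan fit [0.6279 0.1384 0.0813] 2692 rms 0.0014 floor z 0.0042
t 38.35 tcp [0.6281 0.163  0.1081] psi -2.69 tilt ydir [ 0.0015 -0.0068 -1.    ] j7 -0.58 w 0.0407 F [-0.5  0.2 -5.8]
ay total -0.012 | shift in current axes [-8.9 89.  -0.8] |z of shift excluded [-8.3 -0.1 -0.7]
shift in axes after turn [-8.3 89.1 -0.6]
full rotvec [-0.002 -0.012  0.007]
```

```bash
python3 -m jog '[{"tx":-8,"ty":10,"tz":-1,"ax":-0.002,"ay":-0.012,"az":0.007},{"tx":0,"ty":20,"tz":0,"ax":0,"ay":0,"az":0},{"tx":0,"ty":20,"tz":0,"ax":0,"ay":0,"az":0},{"tx":0,"ty":20,"tz":0,"ax":0,"ay":0,"az":0},{"tx":0,"ty":10,"tz":0,"ax":0,"ay":0,"az":0},{"tx":0,"ty":0,"tz":0,"ax":0,"ay":0,"az":0}]'
python3 -c "
from h import *
goto(.628,.1715,-2,.0195)"
```

```text
time_s: 38.95
eef_pos: [0.6307, 0.1754, 0.0297]
tcp_rot: [[-0.031, 0.008, 0.999], [-0.999, 0.005, -0.031], [-0.006, -1.0, 0.008]]
contact_force: [-1.1, -0.1, -4.5]
width: 0.0407
t 38.95 tcp [0.6307 0.1754 0.0297] psi -1.8 tilt ydir [ 0.0084  0.0052 -1.    ] j7 -0.61 w 0.0407 F [-1.1 -0.1 -4.5]
ay total 0.004 | shift in current axes [ 4.1 10.1 -2.6] |z of shift excluded [ 4.  -0.  -2.5]
shift in axes after turn [ 4.  10.2 -2.5]
full rotvec [-0.008  0.004 -0.006]
```

```bash
python3 -m jog '[{"tx":3,"ty":5,"tz":-2,"ax":-0.008,"ay":0,"az":-0.006},{"tx":0,"ty":3,"tz":0,"ax":0,"ay":0,"az":0},{"tx":0,"ty":2,"tz":0,"ax":0,"ay":0,"az":0},{"tx":0,"ty":0,"tz":0,"ax":0,"ay":0,"az":0}]'
python3 -c "
from h import *
goto(.628,.1715,-2,.0195)"
```

```text
time_s: 39.35
eef_pos: [0.6301, 0.1734, 0.0217]
tcp_rot: [[-0.031, 0.003, 1.0], [-1.0, 0.0, -0.031], [-0.0, -1.0, 0.003]]
contact_force: [-1.1, -0.3, -5.9]
width: 0.0407
t 39.35 tcp [0.6301 0.1734 0.0217] psi -1.77 tilt ydir [ 3.1e-03  4.0e-04 -1.0e+00] j7 -0.62 w 0.0407 F [-1.1 -0.3 -5.9]
ay total 0.004 | shift in current axes [ 1.9  2.2 -2.1] |z of shift excluded [ 1.9 -0.  -2.1]
shift in axes after turn [ 1.9  2.2 -2. ]
full rotvec [-0.003  0.004 -0.   ]
```

```bash
python3 -m jog '[{"tx":1,"ty":2,"tz":-2,"ax":-0.003,"ay":0,"az":0},{"tx":0,"ty":1,"tz":0,"ax":0,"ay":0,"az":0},{"tx":0,"ty":0,"tz":0,"ax":0,"ay":0,"az":0},{"tx":0,"ty":0,"tz":0,"ax":0,"ay":0,"az":0}]'
python3 -c "
from h import *
goto(.628,.1715,-2,.0195)"
```

```text
time_s: 39.75
eef_pos: [0.6289, 0.1727, 0.0203]
tcp_rot: [[-0.031, 0.002, 1.0], [-1.0, 0.001, -0.031], [-0.001, -1.0, 0.002]]
contact_force: [-0.8, -0.3, -5.0]
width: 0.0407
t 39.75 tcp [0.6289 0.1727 0.0203] psi -1.78 tilt ydir [ 2.3e-03  9.0e-04 -1.0e+00] j7 -0.62 w 0.0407 F [-0.8 -0.3 -5. ]
ay total 0.004 | shift in current axes [ 1.2  0.7 -0.8] |z of shift excluded [ 1.2 -0.  -0.8]
shift in axes after turn [ 1.2  0.8 -0.8]
full rotvec [-0.002  0.004 -0.001]
```

Within about 1 mm of the floor; set down the last bit, release, retreat.

```bash
python3 -m jog '[{"tx":0,"ty":1.5,"tz":0,"ax":0,"ay":0,"az":0},{"tx":0,"ty":0,"tz":0,"ax":0,"ay":0,"az":0}]'
python3 -m jog '[{"tx":0,"ty":0,"tz":0,"ax":0,"ay":0,"az":0},{"tx":0,"ty":0,"tz":0,"ax":0,"ay":0,"az":0},{"tx":0,"ty":0,"tz":0,"ax":0,"ay":0,"az":0},{"tx":0,"ty":0,"tz":0,"ax":0,"ay":0,"az":0}]' 0.25
python3 -m jog '[{"tx":0,"ty":-15,"tz":0,"ax":0,"ay":0,"az":0},{"tx":0,"ty":-35,"tz":0,"ax":0,"ay":0,"az":0},{"tx":0,"ty":-45,"tz":0,"ax":0,"ay":0,"az":0},{"tx":0,"ty":-45,"tz":0,"ax":0,"ay":0,"az":0},{"tx":0,"ty":-35,"tz":0,"ax":0,"ay":0,"az":0},{"tx":0,"ty":-20,"tz":0,"ax":0,"ay":0,"az":0},{"tx":0,"ty":0,"tz":0,"ax":0,"ay":0,"az":0}]'
python3 -c "
from pan import *
look(['doming_block'],'w23')
pan()
goto(.5775,-.380,-2)"
```

```text
time_s: 39.95
eef_pos: [0.6291, 0.1728, 0.0203]
tcp_rot: [[-0.031, 0.003, 1.0], [-1.0, 0.001, -0.031], [-0.001, -1.0, 0.003]]
contact_force: [-0.6, 0.2, -5.6]
width: 0.0406
time_s: 40.35
eef_pos: [0.6309, 0.1735, 0.0218]
tcp_rot: [[-0.031, 0.007, 0.999], [-1.0, 0.002, -0.031], [-0.002, -1.0, 0.007]]
contact_force: [-0.2, -0.7, -0.8]
width: 0.0639
time_s: 41.05
eef_pos: [0.6288, 0.1741, 0.2312]
tcp_rot: [[-0.029, 0.009, 1.0], [-1.0, 0.004, -0.029], [-0.004, -1.0, 0.009]]
contact_force: [-0.2, -0.0, -0.0]
width: 0.0638
doming_block 0.81 1553 ztop 0.0472 [array([629.9, 172.7]), array([40.8, 39.2]), np.float64(87.4)] loc [186. 275.] med [0.6298 0.1734]
pan fit [0.6278 0.1382 0.0815] 1869 rms 0.0015 floor z 0.0043
t 41.25 tcp [0.6269 0.1729 0.2251] psi -1.69 tilt ydir [ 0.0013  0.0016 -1.    ] j7 -0.53 w 0.0641 F [ 0.3  0.1 -1.3]
ay total 0.005 | shift in current axes [554.1  -1.  -33.1] |z of shift excluded [554.1  -1.  -33.1]
shift in axes after turn [554.3   0.  -30.1]
full rotvec [-0.001  0.005 -0.002]
```

View pics/w23.png

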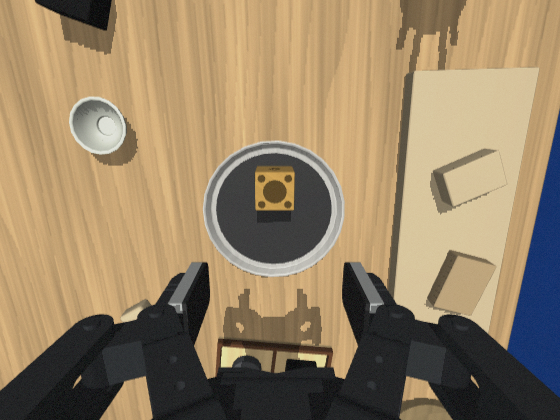

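```bash
python3 -m jog '[{"tx":20,"ty":-2,"tz":-1,"ax":0,"ay":0,"az":0},{"tx":40,"ty":-2,"tz":-2,"ax":0,"ay":0,"az":0},{"tx":40,"ty":-2,"tz":-2,"ax":0,"ay":0,"az":0},{"tx":40,"ty":-2,"tz":-2,"ax":0,"ay":0,"az":0},{"tx":40,"ty":-2,"tz":-2,"ax":0,"ay":0,"az":0},{"tx":40,"ty":-2,"tz":-2,"ax":0,"ay":0,"az":0},{"tx":40,"ty":-2,"tz":-2,"ax":0,"ay":0,"az":0},{"tx":40,"ty":-2,"tz":-2,"ax":0,"ay":0,"az":0},{"tx":40,"ty":-2,"tz":-2,"ax":0,"ay":0,"az":0},{"tx":40,"ty":-2,"tz":-2,"ax":0,"ay":0,"az":0},{"tx":40,"ty":0,"tz":-2,"ax":0,"ay":0,"az":0},{"tx":40,"ty":0,"tz":-2,"ax":0,"ay":0,"az":0},{"tx":40,"ty":0,"tz":-2,"ax":0,"ay":0,"az":0},{"tx":25,"ty":0,"tz":-2,"ax":0,"ay":0,"az":0},{"tx":0,"ty":0,"tz":0,"ax":0,"ay":0,"az":0},{"tx":0,"ty":0,"tz":0,"ax":0,"ay":0,"az":0}]' 0
python3 -c "
from h import *
look(['squat_jar'],'w24')
goto(.5775,-.3806,-2,.1)"
```

```text
time_s: 42.85
eef_pos: [0.5704, -0.3703, 0.214]
tcp_rot: [[-0.026, -0.043, 0.999], [-1.0, 0.015, -0.025], [-0.013, -0.999, -0.043]]
contact_force: [0.6, 0.4, 0.2]
width: 0.0852
squat_jar 0.65 1789 ztop 0.0429 [array([ 578.2, -380.7]), array([44.7, 45.9]), np.float64(5.9)] loc [196. 290.] med [ 0.5782 -0.3797]
t 42.95 tcp [ 0.5706 -0.3697  0.2145] psi -1.38 tilt ydir [-0.0424  0.0139 -0.999 ] j7 0.36 w 0.0856 F [ 0.  -0.5  1. ]
ay total 0.011 | shift in current axes [ 12.2 114.   12. ] |z of shift excluded [10.7 -0.4  7.2]
shift in axes after turn [ 10.6 114.5   7.3]
full rotvec [ 0.043  0.011 -0.013]
```

View pics/w24.png

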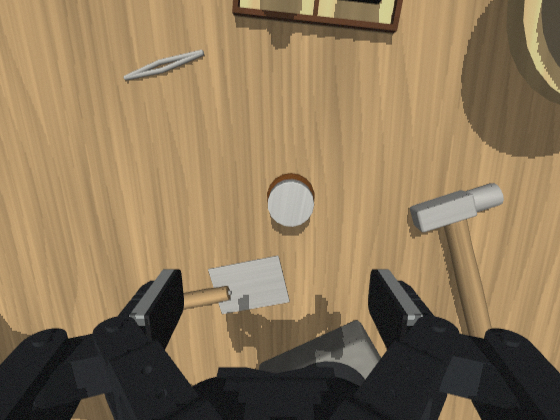

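```bash
python3 -m jog '[{"tx":8,"ty":10,"tz":6,"ax":0.043,"ay":0.011,"az":-0.013},{"tx":2,"ty":35,"tz":1,"ax":0,"ay":0,"az":0},{"tx":0,"ty":40,"tz":0,"ax":0,"ay":0,"az":0},{"tx":0,"ty":30,"tz":0,"ax":0,"ay":0,"az":0},{"tx":0,"ty":0,"tz":0,"ax":0,"ay":0,"az":0},{"tx":0,"ty":0,"tz":0,"ax":0,"ay":0,"az":0}]' 0
python3 -c "
from h import *
look(['squat_jar'],'w25')
goto(.578,-.3806,-2,.013)"
```

```text
time_s: 43.55
eef_pos: [0.5822, -0.3701, 0.0986]
tcp_rot: [[-0.023, 0.006, 1.0], [-1.0, 0.001, -0.023], [-0.001, -1.0, 0.006]]
contact_force: [-0.1, 0.8, 1.2]
width: 0.0854
squat_jar 0.86 4304 ztop 0.0427 [array([ 578.6, -380.2]), array([46. , 45.7]), np.float64(26.5)] loc [236. 270.] med [ 0.5783 -0.3791]
t 43.65 tcp [ 0.5824 -0.3706  0.0993] psi -1.35 tilt ydir [ 7.2e-03 -2.0e-04 -1.0e+00] j7 0.34 w 0.0852 F [-0.1 -0.1  0.5]
ay total 0.011 | shift in current axes [10.1 86.2 -4.8] |z of shift excluded [10.1 -0.  -4.2]
shift in axes after turn [10.2 86.3 -4.1]
full rotvec [-0.007  0.011 -0.   ]
```

```bash
python3 -m jog '[{"tx":10,"ty":10,"tz":-4,"ax":-0.007,"ay":0.011,"az":0},{"tx":0,"ty":25,"tz":0,"ax":0,"ay":0,"az":0},{"tx":0,"ty":25,"tz":0,"ax":0,"ay":0,"az":0},{"tx":0,"ty":20,"tz":0,"ax":0,"ay":0,"az":0},{"tx":0,"ty":5,"tz":0,"ax":0,"ay":0,"az":0},{"tx":0,"ty":0,"tz":0,"ax":0,"ay":0,"az":0},{"tx":0,"ty":0,"tz":0,"ax":0,"ay":0,"az":0}]' 0
python3 -c "
from h import *
goto(.5784,-.3804,-2,.006)"
```

```text
time_s: 44.35
eef_pos: [0.5817, -0.3889, 0.0203]
tcp_rot: [[-0.041, 0.01, 0.999], [-0.999, -0.01, -0.041], [0.01, -1.0, 0.01]]
contact_force: [0.2, 0.5, 0.2]
width: 0.0858
t 44.35 tcp [ 0.5817 -0.3889  0.0203] psi -2.32 tilt ydir [ 0.01   -0.0103 -0.9999] j7 0.32 w 0.0858 F [0.2 0.5 0.2]
ay total -0.006 | shift in current axes [-8.5 14.2 -3.8] |z of shift excluded [-8.3 -0.1 -3.6]
shift in axes after turn [-8.4 14.3 -3.6]
full rotvec [-0.01  -0.006  0.01 ]
```

```bash
python3 -m jog '[{"tx":-7,"ty":6,"tz":-3,"ax":-0.01,"ay":-0.006,"az":0.01},{"tx":0,"ty":6,"tz":-1,"ax":0,"ay":0,"az":0},{"tx":0,"ty":1,"tz":0,"ax":0,"ay":0,"az":0},{"tx":0,"ty":0,"tz":0,"ax":0,"ay":0,"az":0}]' 0
python3 -c "
from h import *
goto(.5784,-.3804,-2,.006)"
```

```text
time_s: 44.75
eef_pos: [0.5793, -0.3822, 0.0094]
tcp_rot: [[-0.034, 0.003, 0.999], [-0.999, -0.001, -0.034], [0.001, -1.0, 0.003]]
contact_force: [0.5, 0.9, 0.2]
width: 0.0853
t 44.75 tcp [ 0.5793 -0.3822  0.0094] psi -1.96 tilt ydir [ 0.0032 -0.0015 -1.    ] j7 0.32 w 0.0853 F [0.5 0.9 0.2]
ay total 0.001 | shift in current axes [-1.7  3.4 -1. ] |z of shift excluded [-1.7 -0.  -1. ]
shift in axes after turn [-1.7  3.4 -1. ]
full rotvec [-0.003  0.001  0.001]
```

```bash
python3 -m jog '[{"tx":-1.5,"ty":2,"tz":-1,"ax":0,"ay":0,"az":0},{"tx":0,"ty":0,"tz":0,"ax":0,"ay":0,"az":0},{"tx":0,"ty":0,"tz":0,"ax":0,"ay":0,"az":0},{"tx":0,"ty":0,"tz":0,"ax":0,"ay":0,"az":0},{"tx":0,"ty":0,"tz":0,"ax":0,"ay":0,"az":0},{"tx":0,"ty":0,"tz":0,"ax":0,"ay":0,"az":0},{"tx":0,"ty":0,"tz":0,"ax":0,"ay":0,"az":0}]' 1 50
python3 -m jog '[{"tx":0,"ty":-12,"tz":0,"ax":0,"ay":0,"az":0},{"tx":0,"ty":-30,"tz":0,"ax":0,"ay":0,"az":0},{"tx":0,"ty":-45,"tz":0,"ax":0,"ay":0,"az":0},{"tx":0,"ty":-45,"tz":0,"ax":0,"ay":0,"az":0},{"tx":0,"ty":-45,"tz":0,"ax":0,"ay":0,"az":0},{"tx":0,"ty":-30,"tz":0,"ax":0,"ay":0,"az":0},{"tx":0,"ty":0,"tz":0,"ax":0,"ay":0,"az":0}]'
python3 -c "
from h import *
look(['squat_jar'],'w26')
goto(.6278,.1065,-2,.15)"
```

```text
time_s: 45.45
eef_pos: [0.5786, -0.3808, 0.0084]
tcp_rot: [[-0.034, 0.004, 0.999], [-0.999, -0.002, -0.034], [0.002, -1.0, 0.004]]
contact_force: [-0.4, 0.1, 0.7]
width: 0.0489
time_s: 46.15
eef_pos: [0.5768, -0.3792, 0.2266]
tcp_rot: [[-0.033, 0.003, 0.999], [-0.999, -0.0, -0.033], [0.0, -1.0, 0.003]]
contact_force: [0.4, 0.0, -0.6]
width: 0.0489
squat_jar 0.8 12797 ztop 0.2607 [array([ 577.3, -379.2]), array([46. , 47.4]), np.float64(9.0)] loc [291. 275.] med [ 0.5773 -0.3769]
t 46.25 tcp [ 0.5754 -0.3785  0.2218] psi -1.9 tilt ydir [-0.0022  0.0024 -1.    ] j7 0.37 w 0.0488 F [ 0.3  0.5 -1.5]
ay total 0.002 | shift in current axes [-486.3   72.9   36.5] |z of shift excluded [-486.5    1.    36.3]
shift in axes after turn [-486.6   71.8   35.5]
full rotvec [ 0.002  0.002 -0.002]
```

View pics/w26.png

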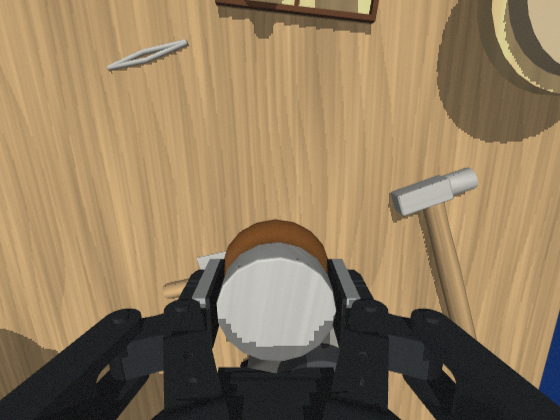

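```bash
python3 -m jog '[{"tx":-15,"ty":-1,"tz":1,"ax":0,"ay":0,"az":0},{"tx":-34,"ty":-1,"tz":2.5,"ax":0,"ay":0,"az":0},{"tx":-34,"ty":-1,"tz":2.5,"ax":0,"ay":0,"az":0},{"tx":-34,"ty":-1,"tz":2.5,"ax":0,"ay":0,"az":0},{"tx":-34,"ty":-1,"tz":2.5,"ax":0,"ay":0,"az":0},{"tx":-34,"ty":-1,"tz":2.5,"ax":0,"ay":0,"az":0},{"tx":-34,"ty":-1,"tz":2.5,"ax":0,"ay":0,"az":0},{"tx":-34,"ty":-1,"tz":2.5,"ax":0,"ay":0,"az":0},{"tx":-34,"ty":-1,"tz":2.5,"ax":0,"ay":0,"az":0},{"tx":-34,"ty":0,"tz":2.5,"ax":0,"ay":0,"az":0},{"tx":-34,"ty":0,"tz":2.5,"ax":0,"ay":0,"az":0},{"tx":-34,"ty":0,"tz":2.5,"ax":0,"ay":0,"az":0},{"tx":-34,"ty":0,"tz":2.5,"ax":0,"ay":0,"az":0},{"tx":-34,"ty":0,"tz":2.5,"ax":0,"ay":0,"az":0},{"tx":-25,"ty":0,"tz":2,"ax":0,"ay":0,"az":0},{"tx":0,"ty":0,"tz":0,"ax":0,"ay":0,"az":0},{"tx":0,"ty":0,"tz":0,"ax":0,"ay":0,"az":0}]'
python3 -c "
from pan import *
look(['doming_block'],'w27')
pan()
goto(.6278,.1065,-2,.08)"
```

```text
time_s: 47.95
eef_pos: [0.6051, 0.1413, 0.2043]
tcp_rot: [[-0.021, -0.052, 0.998], [-1.0, 0.014, -0.02], [-0.013, -0.999, -0.052]]
contact_force: [0.6, -1.3, -0.7]
width: 0.0484
doming_block 0.92 1833 ztop 0.0471 [array([629.4, 172.5]), array([40.6, 39.7]), np.float64(87.4)] loc [163. 311.] med [0.6296 0.1733]
pan fit [0.6278 0.1381 0.0814] 1759 rms 0.0014 floor z 0.0042
t 48.15 tcp [0.6064 0.1391 0.2054] psi -1.34 tilt ydir [-0.0494  0.0138 -0.9987] j7 -0.46 w 0.049 F [ 0.4  0.8 -1.8]
ay total 0.011 | shift in current axes [ 33.6 123.7  28.4] |z of shift excluded [32.  -1.5 22.1]
shift in axes after turn [ 31.8 125.4  22.5]
full rotvec [ 0.05   0.011 -0.012]
```

View pics/w27.png

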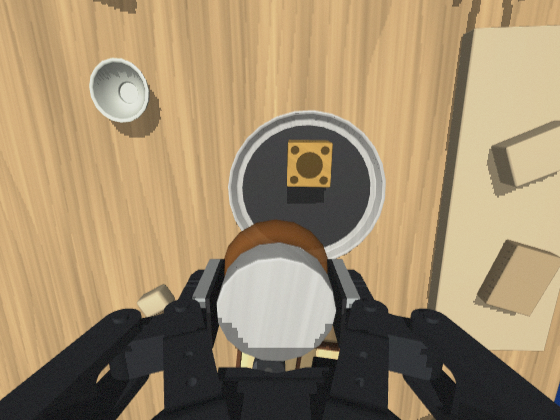

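```bash
python3 -m jog '[{"tx":16,"ty":0,"tz":11,"ax":0.025,"ay":0.006,"az":-0.006},{"tx":16,"ty":0,"tz":11,"ax":0.025,"ay":0.005,"az":-0.006},{"tx":0,"ty":25,"tz":0,"ax":0,"ay":0,"az":0},{"tx":0,"ty":35,"tz":0,"ax":0,"ay":0,"az":0},{"tx":0,"ty":35,"tz":0,"ax":0,"ay":0,"az":0},{"tx":0,"ty":15,"tz":0,"ax":0,"ay":0,"az":0},{"tx":0,"ty":0,"tz":0,"ax":0,"ay":0,"az":0},{"tx":0,"ty":0,"tz":0,"ax":0,"ay":0,"az":0}]'
python3 -c "
from h import *
goto(.6278,.1065,-2,.0125)"
```

```text
time_s: 48.95
eef_pos: [0.6362, 0.0882, 0.094]
tcp_rot: [[-0.053, 0.016, 0.998], [-0.999, -0.007, -0.052], [0.006, -1.0, 0.016]]
contact_force: [0.1, 0.3, -0.3]
width: 0.049
t 48.95 tcp [0.6362 0.0882 0.094 ] psi -3.0 tilt ydir [ 0.016  -0.0072 -0.9998] j7 -0.47 w 0.049 F [ 0.1  0.3 -0.3]
ay total -0.018 | shift in current axes [-18.4  81.2 -10.7] |z of shift excluded [-17.8  -0.3  -9.4]
shift in axes after turn [-18.   81.5  -9.1]
full rotvec [-0.016 -0.018  0.007]
```

```bash
python3 -m jog '[{"tx":-18,"ty":0,"tz":-9,"ax":-0.016,"ay":-0.018,"az":0.007},{"tx":0,"ty":15,"tz":0,"ax":0,"ay":0,"az":0},{"tx":0,"ty":15,"tz":0,"ax":0,"ay":0,"az":0},{"tx":0,"ty":15,"tz":0,"ax":0,"ay":0,"az":0},{"tx":0,"ty":0,"tz":0,"ax":0,"ay":0,"az":0},{"tx":0,"ty":0,"tz":0,"ax":0,"ay":0,"az":0}]'
python3 -c "
from h import *
goto(.6278,.1065,-2,.0125)"
```

```text
time_s: 49.55
eef_pos: [0.6308, 0.1089, 0.0505]
tcp_rot: [[-0.033, 0.007, 0.999], [-0.999, 0.002, -0.033], [-0.002, -1.0, 0.007]]
contact_force: [0.2, -0.1, -0.8]
width: 0.0489
t 49.55 tcp [0.6308 0.1089 0.0505] psi -1.88 tilt ydir [ 0.0066  0.0021 -1.    ] j7 -0.5 w 0.0489 F [ 0.2 -0.1 -0.8]
ay total 0.002 | shift in current axes [ 2.6 38.  -3.2] |z of shift excluded [ 2.5 -0.  -2.9]
shift in axes after turn [ 2.5 38.  -2.9]
full rotvec [-0.007  0.002 -0.002]
```

```bash
python3 -m jog '[{"tx":2.5,"ty":8,"tz":-3,"ax":-0.007,"ay":0,"az":-0.002},{"tx":0,"ty":12,"tz":0,"ax":0,"ay":0,"az":0},{"tx":0,"ty":10,"tz":0,"ax":0,"ay":0,"az":0},{"tx":0,"ty":6,"tz":0,"ax":0,"ay":0,"az":0},{"tx":0,"ty":0,"tz":0,"ax":0,"ay":0,"az":0},{"tx":0,"ty":0,"tz":0,"ax":0,"ay":0,"az":0}]'
python3 -c "
from h import *
goto(.6278,.1065,-2,.0125)
look(['squat_jar'],'w28')"
```

```text
time_s: 50.15
eef_pos: [0.6285, 0.1059, 0.0123]
tcp_rot: [[-0.034, 0.001, 0.999], [-0.999, -0.0, -0.034], [0.0, -1.0, 0.001]]
contact_force: [-4.4, -1.0, 6.0]
width: 0.0485
t 50.15 tcp [0.6285 0.1059 0.0123] psi -1.93 tilt ydir [ 6.e-04 -2.e-04 -1.e+00] j7 -0.52 w 0.0485 F [-4.4 -1.   6. ]
ay total 0.001 | shift in current axes [-0.6 -0.2 -0.7] |z of shift excluded [-0.6 -0.  -0.7]
shift in axes after turn [-0.6 -0.2 -0.7]
full rotvec [-0.001  0.001  0.   ]
squat_jar 0.95 12668 ztop 0.0466 [array([629. , 105.7]), array([47.8, 45.6]), np.float64(72.1)] loc [292. 274.] med [0.629  0.1081]
```

View pics/w28.png

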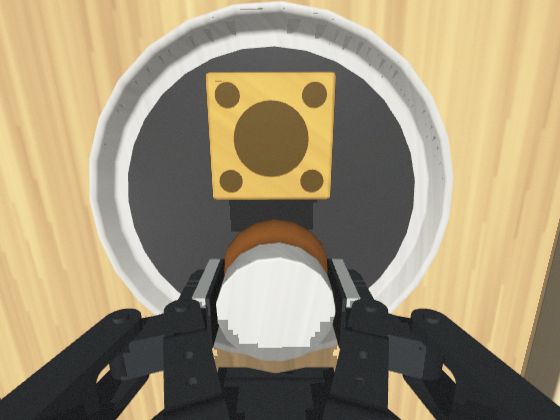

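```bash
python3 -m jog '[{"tx":0,"ty":-0.5,"tz":0,"ax":0,"ay":0,"az":0},{"tx":0,"ty":0,"tz":0,"ax":0,"ay":0,"az":0},{"tx":0,"ty":0,"tz":0,"ax":0,"ay":0,"az":0},{"tx":0,"ty":0,"tz":0,"ax":0,"ay":0,"az":0},{"tx":0,"ty":0,"tz":0,"ax":0,"ay":0,"az":0}]' 0.25
python3 -m jog '[{"tx":0,"ty":-12,"tz":0,"ax":0,"ay":0,"az":0},{"tx":0,"ty":-30,"tz":0,"ax":0,"ay":0,"az":0},{"tx":0,"ty":-45,"tz":0,"ax":0,"ay":0,"az":0},{"tx":0,"ty":-45,"tz":0,"ax":0,"ay":0,"az":0},{"tx":0,"ty":-45,"tz":0,"ax":0,"ay":0,"az":0},{"tx":0,"ty":-30,"tz":0,"ax":0,"ay":0,"az":0},{"tx":0,"ty":0,"tz":0,"ax":0,"ay":0,"az":0},{"tx":0,"ty":0,"tz":0,"ax":0,"ay":0,"az":0}]'
python3 - <<'E'
from pan import *
c=look(['squat_jar','doming_block','clamp_stand','flux_bottle','long_block','tray','short_block'],'w29')
pan()
c=capture('scene'); cv2.imwrite('pics/s2.png',c['frame'])
c=capture('side'); cv2.imwrite('pics/s3.png',c['frame'])
E
```

```text
time_s: 50.75
eef_pos: [0.6288, 0.106, 0.0125]
tcp_rot: [[-0.034, 0.001, 0.999], [-0.999, 0.0, -0.034], [-0.0, -1.0, 0.001]]
contact_force: [0.4, -0.5, -0.5]
width: 0.064
time_s: 51.55
eef_pos: [0.6274, 0.1068, 0.2333]
tcp_rot: [[-0.032, 0.003, 0.999], [-0.999, 0.001, -0.032], [-0.001, -1.0, 0.003]]
contact_force: [0.2, -0.3, -1.2]
width: 0.0641
squat_jar 0.92 1674 ztop 0.0469 [array([628.4, 106.2]), array([45.7, 45.2]), np.float64(50.6)] loc [184. 272.] med [0.6285 0.1067]
doming_block 0.87 1652 ztop 0.0471 [array([629.6, 171.8]), array([39.7, 39.6]), np.float64(88.0)] loc [123. 274.] med [0.6295 0.1723]
clamp_stand 0.82 966 ztop 0.08 [array([582.9, -85.7]), array([10.8, 16.1]), np.float64(85.5)] loc [334. 242.] med [ 0.583 -0.085]
flux_bottle 0.57 1639 ztop 0.0471 [array([629.5, 171.3]), array([40.7, 39.6]), np.float64(88.0)] loc [121. 275.] med [0.6296 0.1723]
long_block 0.6 1580 ztop 0.041 [array([ 654.6, -110.5]), array([62.4, 40.4]), np.float64(82.3)] loc [347. 299.] med [ 0.654  -0.1035]
tray 0.81 4852 ztop 0.0145 [array([ 616.4, -114.2]), array([127. , 156.6]), np.float64(82.3)] loc [325. 263.] med [ 0.6133 -0.0695]
pan fit [0.6278 0.138  0.0813] 2072 rms 0.003 floor z 0.0043
```

View pics/w29.png

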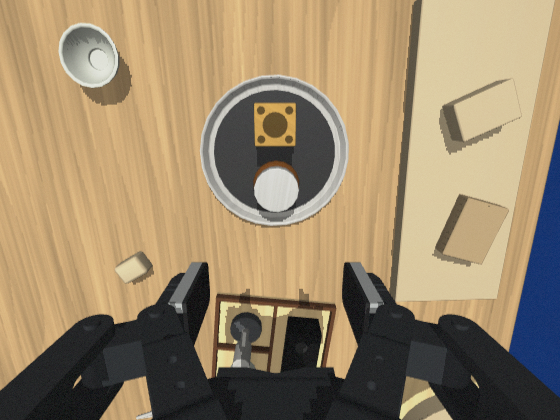

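View pics/s3.png

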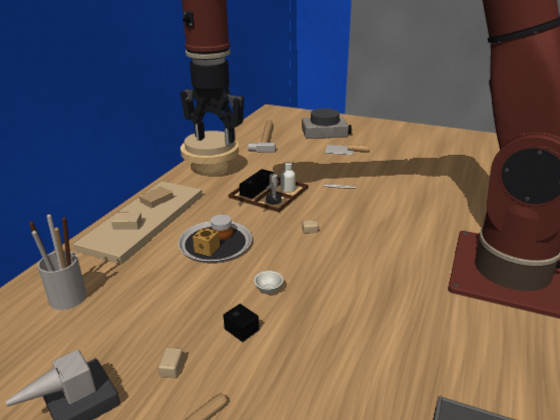

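View pics/s2.png

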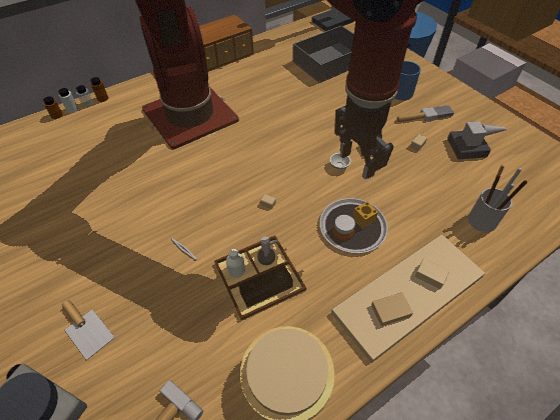

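```bash
python3 -c "
from bench import robot
print(robot.sign_off(), robot.read_state()['time_s'])"
```

```text
the job is handed in; nothing more can be done
the job is handed in; nothing more can be done
```

Both kits are made up and the job is handed in, at about 52 s of the 144 s allowed. I worked in the order asked, soldering kit first.

**Tray:** The long charcoal block lies flat in the long bay, centred to within about 1–2 mm with its top at 41 mm. The flux bottle (top at 84 mm) and the clamp stand (top at 80 mm) stand upright, one in each small bay. The bottle stayed upright throughout.

**Pan:** The brass doming block and the squat jar stand upright on the floor with their tops at 47 mm. They sit side by side with a gap of about 18 mm, clear of the wall.

**Last checks:**
- The wrist, scene and side pictures agreed on all of this, with the arm clear above everything.
- The short block looked unmoved in the side picture. I did not measure its position again at the end.
- In the last wrist picture the bottle and part of the tray were hidden behind the gripper, and the "flux_bottle" mask there was really the brass block. The bottle's final state rests on the scene and side pictures and on its fix after the clamp stand was placed.
- Early on, the scene and side cameras disagreed by about 7–10 mm, so I used the wrist camera for all grasps and placings.
- The wrist force readings I took stayed at about 8 N or below.

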